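Remix a settled paint jar and key it into its holder

ROBOT

A 6-joint arm with a two-finger parallel gripper is mounted at the origin on the work surface. World frame = base frame: x ahead of the robot, y to its left, z up, the work surface at z = 0. Lengths are in m, angles in degrees, forces in N, time in s.
With the tool pointing down it reaches from about 0.4 to 0.825 m from the base axis. Payload 7 kg.
Tool frame: the origin (TCP) lies at the very end of the fingers, on their centre line; the grasp point (between the pads) lies 19 mm behind it; z points along the fingers, y is the direction in which the jaws open and shut (so a half turn about z gives the same grasp; the last joint's range is limited). The gripper opens to 88 mm and grips with 3 to 60 N. Pads are 19 mm wide; open, the fingers measure 130 mm over their backs; the gripper's body (78 mm by 193 mm) begins 47 mm behind the grasp point.
Start: joints at [85.205, 20.546, 0.682, 0, -70.136, -16.507], TCP at [0.245, 0.629, 0.199] pointing down, gripper open.
Joint ranges: [-176.03, 176.03], [-82.01, 121.73], [-58.28, 71.71], [-173.87, 95.51], [-174.79, -0.11], [-173.66, 173.66]. Speed limits (degrees/s): [136.94, 136.94, 172.46, 180, 180, 180].

INTERFACE

Orientations are given as [roll, pitch, yaw] about the fixed x, y, z axes, in that order (R = Rz(yaw) Ry(pitch) Rx(roll)).
In Python, from plant import ctrl, snapshot, workorder gives the robot as it stands. The module is installed in compiled form; this text tells all that it offers.
- The arm moves only by the shell command python3 -m creep 'ROWS'. ROWS is JSON, a list of rows, each a list of 5 numbers: the shift along the tool's x, y, z scaled (see below), then the turn about the tool's z scaled (see below), then the finger opening in mm, from 0 to 87.6. A call has exactly 8 rows; each row is the pose to reach, as a shift and turn from the pose commanded when the call began, along the tool's axes at that moment, turning the shorter way round; what a row does not reach only later rows make up. The controller multiplies each number of a shift by 0.1 m and each number of a turn by 180 degrees. A row lasts 1/12 s, in which the tool goes at most 41.7 mm and 7.16 degrees, less where a joint would pass 70% of its speed; a pose out of reach is approached as far as the arm can. A call with a number of a shift or a turn outside -1 to 1 is refused whole. A call with a gripper value outside its range is refused whole. The fingers move at their own pace and stop on an object; the grip force is fixed at half the most. Time passes only in rows, so rows that repeat a pose let the fingers close, or fill a call up. It gives the time, the measured TCP pose, the force and the opening at its end, in the units of the state.
- ctrl.get_obs(): the state, without advancing time (a new reading comes with each control period).
- snapshot(name): name is "scene" or "top" or "wrist"; returns a dict with "img" (400x640x3 uint8, blue, green, red), "camera_matrix" (3x3 intrinsics, pixels), "xyz" and "rotation" of the camera in the world. Camera axes: x right, y up, looking along -z (the intrinsics and any distortion apply to the point x, -y, -z); pixel columns grow to the right and rows downward; lengths in m; the calibration is good to about 2 mm. A picture is of the moment at which its call begins. There is no depth.
- workorder.close_job(): hands the job in, once; it reports no verdict.
The state is a dict: "clock": time; "joint_pos": joint angles; "qvel": joint speeds; "tau": joint torques, N m; "tool_pos": TCP position; "orientation": TCP orientation; "force": force on the tool from outside, world axes, zero at the start; "moment": the same for the moment, N m; "opening": finger opening in m.
Only numpy, scipy, OpenCV 4.12 (cv2) and the standard library are available. Lean on these libraries where they do the work, as an engineer would, in place of code of your own. Each camera call takes 0.05 s, during which the arm holds its last target.

TASK

The paint in the closed, capped jar that stands on two runners has settled: pick it up and turn it upside down, cap pointing well downwards (at least 30 degrees below level), for two seconds. Then put it upright in the round bench holder: rest it lightly on the holder's key bar and turn it until the groove in its foot drops over the bar and it stands fully down, and let go of it. Never let the jar fall or force it down hard, and leave the other things on the bench where they are.

Things in the scene. Friction and masses are not known exactly. Their poses are not given: they have to be found in the camera images.
- jar: Closed paint jar, rigid, 0.22 to 0.45 kg, 152 mm tall, upright on the bench at the start: black runners under the foot, white round body 54 mm in diameter from 12 to 108 mm up, neck 38 mm wide, black cap 44 mm wide from 126 to 152 mm. A 45 N grip on the body is harmless. Origin: centre of the underside of the runners; z up through the cap, x along the runners. Centre of mass about 70 mm up.
- jar_groove (a point): Centre of the open side of the groove under the jar's foot (the jar's origin). The two runners, each 50 mm long and 17 mm wide, leave between them a groove 14 mm wide and 12 mm deep, open at both ends and running along x. A half turn about z gives the same fit.
- holder: Steel jar holder fixed to the bench: a plate 125 mm square and 10 mm thick with a disc 100 mm in diameter on it, whose top (the seat) is 20 mm above the bench. A rim 8 mm wide, 6 mm high stands round the seat, 84 mm wide inside. Origin: centre of the underside, on the bench; z up. Its x axis gives the rough direction of the key bar on the seat.
- seat (a point): Centre of the seat, 20 mm above the bench, with the key bar on it: 44 mm long, 9 mm wide, 12 mm high. The bar points within 25 degrees either way of the holder's x axis, unmeasured: see it or find it by touch; it stays put under a light push. The jar rests on it, underside 32 mm above the bench, until the groove is within about 6 degrees and 2 mm of it, then goes down 12 mm onto the seat.
- wrench: An open-ended steel wrench 170 mm long lying on the bench; leave it alone. Origin at the middle of its underside.
- screwdriver: A screwdriver 180 mm long with a black handle, lying on the bench; leave it alone. Origin at the middle of its underside.
- spray_can: A spray can 60 mm in diameter and 190 mm tall, standing on the bench; leave it alone. Origin at the centre of its underside.
- squat_jar: Another closed jar, squat, 72 mm in diameter and 75 mm tall, without runners; leave it alone. Origin at the centre of its underside.
- pliers: A pair of pliers with black handles 140 mm long, lying on the bench; leave it alone. Origin near its pivot.
- link_rod: A brass linkage rod 280 mm long, lying on the bench; leave it alone. Origin at its middle, underneath.
There are look-alikes about, which are no part of the job. Leave any yellow look-alike of the jar alone. What is shaped like the holder but pink is not meant.

How it is judged (in metres and radians):
On the way:
1. the jar is upside down, cap at least 25 degrees below level, for 1.5 s (angle between jar's own z axis and vertical above 2 rad), for 1.5 s.
At the end, for the whole second after the job is handed in: The jar stands upright (within 4 degrees) and at rest in the holder, centred within 10 mm, its groove over the key bar and its runners down on the seat (underside within 4 mm of the seat, which is 20 mm above the bench), released (horizontal distance between jar and holder below 0.01 m and z of jar in the frame of holder between 0.015 and 0.024 m and angle between jar's own z axis and vertical below 0.07 rad and linear speed of jar below 0.02 m/s and contact force between jar and the fingers below 0.2 N); the robot touches nothing.
It fails at once if the jar is let fall: faster than 0.9 m/s while not in the fingers (linear speed of jar above 0.9 m/s and contact force between jar and the fingers below 0.5 N).
It fails at once if the jar is forced on the holder with more than 60 N (contact force between jar and holder above 60 N).
It fails at once if another thing on the bench is moved by more than 30 mm (distance of any of wrench, screwdriver, spray_can, squat_jar, pliers, link_rod from where it was at the start of the episode above 0.03 m).
It also fails if it takes over 67 s, if anything falls off the work surface, if the arm or the gripper's body presses on something with over 40 N, if the wrist force passes 120 N, or if a joint passes its speed limit or range.

## Working session

There is one attempt and no reset: what is moved stays moved. The work goes in short steps, Python scripts to look and compute and a shell command to move; the robot and the scene stay as the last step left them, time stands still between calls to the robot, and variables do not carry over. Pictures are saved under pics/ and viewed, and the job is handed in when it is done.

```bash
mkdir -p pics; ls -la; python3 - <<'E'
from plant import ctrl,snapshot,workorder
import cv2,numpy as np
print(ctrl.get_obs())
for n in("scene","top","wrist"):
    s=snapshot(n); cv2.imwrite(f"pics/{n}0.png",s["img"]); print(n,s["camera_matrix"],s["xyz"],s["rotation"],[k for k in s])
E
```

```text
total 12
drwxr-xr-x  3 agent agent 4096 Dec  7 02:02 .
drwxr-xr-x 23 root  root  4096 Dec  7 02:01 ..
drwxr-xr-x  2 agent agent 4096 Dec  7 02:02 pics
{'clock': 0.0, 'joint_pos': array([ 8.52037176e+01,  2.05909058e+01,  6.33157045e-01, -1.87263758e-02,
       -7.01350184e+01, -1.65070603e+01]), 'qvel': array([-0.03408703, -0.02228834, -0.06384988, -0.00819266, -0.04588883,
        0.01702626]), 'tau': array([-2.05123561e-04, -5.82707798e+01,  2.93053526e+01,  6.99675679e+00,
        6.88621847e-03, -1.91535955e-04]), 'tool_pos': array([0.2450733 , 0.6283677 , 0.19802839]), 'orientation': array([ 1.79906054e+02, -9.48223166e-03, -2.13097125e+01]), 'force': array([0.53629708, 1.18838023, 0.5872661 ]), 'moment': array([ 0.02998605, -0.0001272 ,  0.03171421]), 'opening': 0.0875097569958882}
scene [[404.08983934   0.         319.60148646]
 [  0.         404.08983934 205.34295286]
 [  0.           0.           1.        ]] [0.85813626 0.47844319 0.78382891] [ 37.66672248  -0.97378343 152.77539965] ['img', 'camera_matrix', 'xyz', 'rotation']
top [[416.91243916   0.         317.3615731 ]
 [  0.         416.91243916 199.44591584]
 [  0.           0.           1.        ]] [ 0.44280829 -0.0145918   1.28332172] [  5.90296874   0.160796   -90.25140714] ['img', 'camera_matrix', 'xyz', 'rotation']
wrist [[296.90995545   0.         319.27183319]
 [  0.         296.90995545 198.60563092]
 [  0.           0.           1.        ]] [0.31531225 0.60179714 0.38488567] [ -16.17877059   -0.11356612 -111.26815982] ['img', 'camera_matrix', 'xyz', 'rotation']
```

View pics/scene0.png

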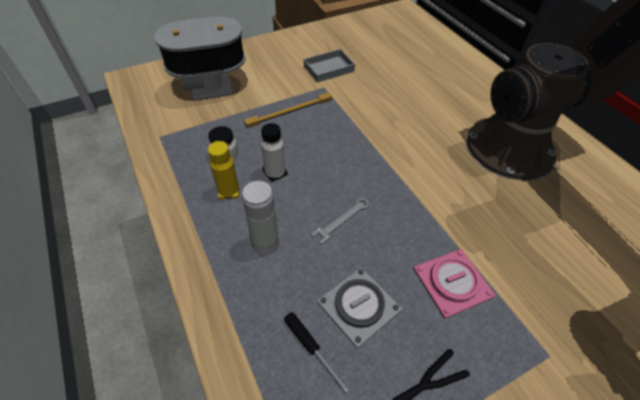

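View pics/top0.png

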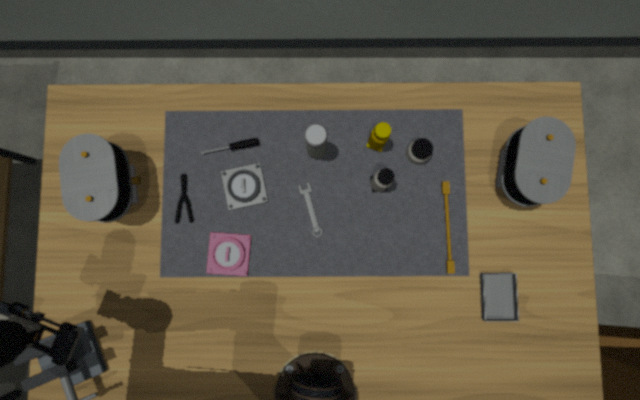

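View pics/wrist0.png

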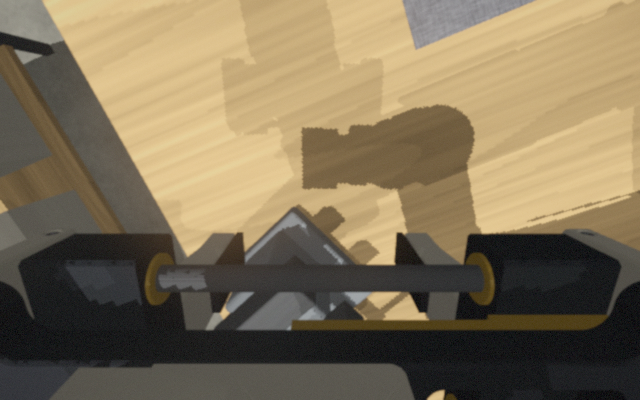

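```bash
python3 - <<'E'
import cv2,numpy as np
s=cv2.imread("pics/scene0.png");t=cv2.imread("pics/top0.png")
cv2.imwrite("pics/c1.png",np.hstack([cv2.resize(s[0:120,130:380],(0,0),fx=3,fy=3,interpolation=cv2.INTER_CUBIC)]))
a=cv2.resize(t[110:230,40:160],(400,400),interpolation=cv2.INTER_CUBIC)
b=cv2.resize(t[100:220,480:600],(400,400),interpolation=cv2.INTER_CUBIC)
cv2.imwrite("pics/c2.png",np.hstack([a,b]))
cv2.imwrite("pics/c3.png",cv2.resize(t[280:400,0:200],(0,0),fx=4,fy=4,interpolation=cv2.INTER_CUBIC))
cv2.imwrite("pics/c4.png",cv2.resize(s[100:300,150:400],(0,0),fx=3,fy=3,interpolation=cv2.INTER_CUBIC))
E
```

```text
(no output)
```

View pics/c1.png

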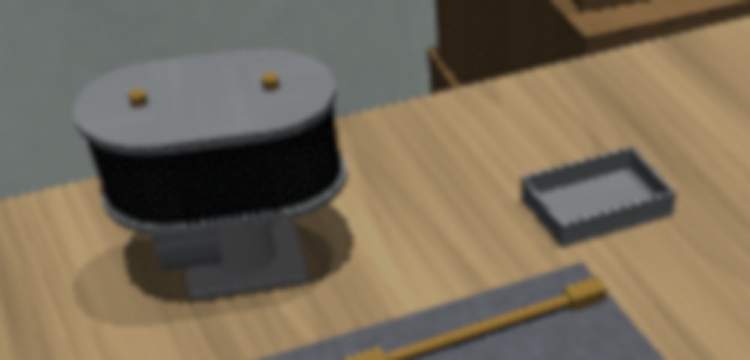

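View pics/c2.png

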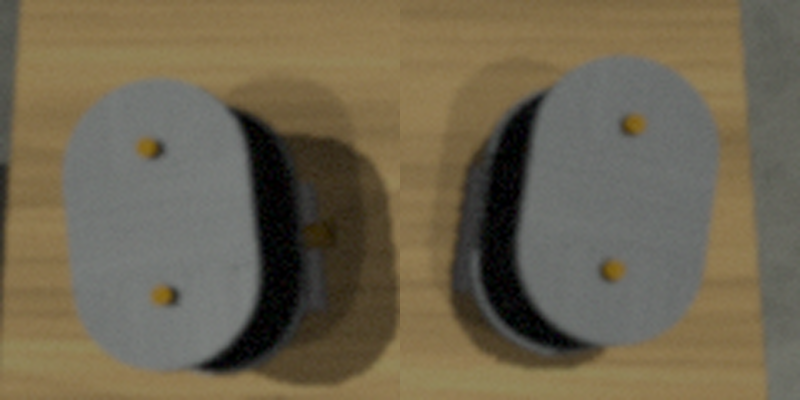

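View pics/c3.png

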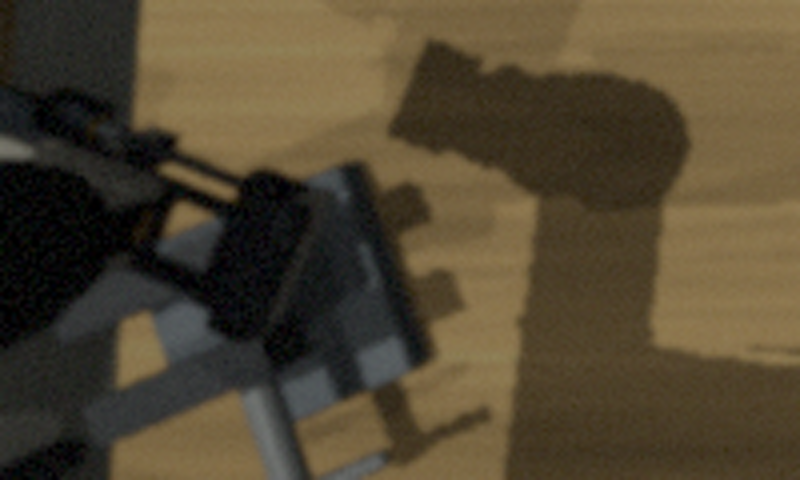

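View pics/c4.png

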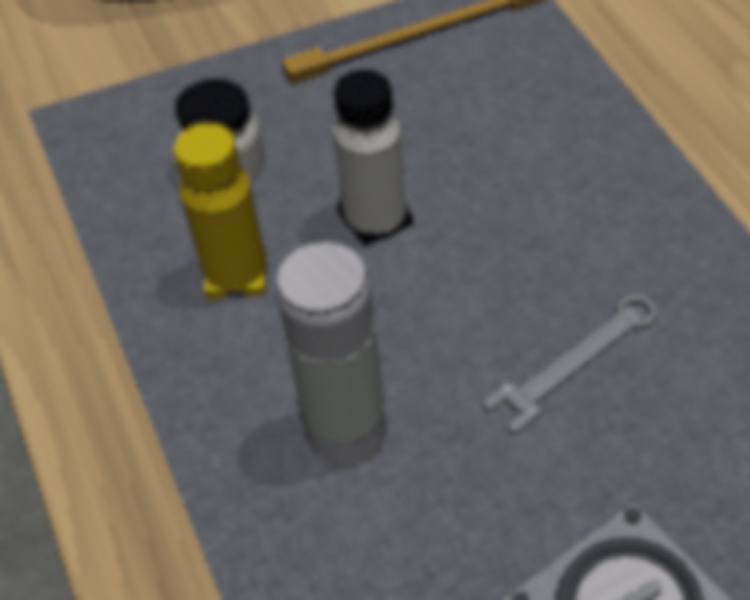

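```bash
cat > h.py <<'E'
import numpy as np,cv2
from scipy.spatial.transform import Rotation as R
from plant import ctrl,snapshot
def cam(n):
    s=snapshot(n); s["R"]=R.from_euler("xyz",s["rotation"],degrees=True).as_matrix(); s["n"]=n; return s
def ray(s,u,v):
    K=s["camera_matrix"]; d=np.array([(u-K[0,2])/K[0,0],-(v-K[1,2])/K[1,1],-1.]); return s["R"]@d
def onz(s,u,v,z):
    d=ray(s,u,v); return s["xyz"]+d*(z-s["xyz"][2])/d[2]
def px(s,p):
    q=s["R"].T@(np.array(p)-s["xyz"]); K=s["camera_matrix"]
    return np.array([K[0,2]+K[0,0]*q[0]/-q[2],K[1,2]+K[1,1]*q[1]/q[2]])
E
python3 - <<'E'
from h import *
t=cam("top");s=cam("scene")
for nm,u,v,z in [("jarcap",386,176,.152),("squat",421,151,.075),("yellow",383,130,.152),("spray",316,134,.19),("holder",244,186,.02),("pink",229,254,.02),("wrenchA",305,187,0),("wrenchB",318,233,0),("rodA",446,183,0),("rodB",451,271,0),("pl1",184,176,0),("pl2",184,222,0),("sd1",205,153,0),("sd2",258,143,0),("trayTL",483,274,.03),("trayBR",516,320,.03),("sanderR1",548,137,.2),("sanderR2",543,181,.2),("sL1",84,154,.2),("sL2",89,199,.2),("mat",162,110,0),("mat",467,276,0)]:
    print(nm,onz(t,u,v,z).round(3))
for nm,u,v,z in [("jarcap",271,132,.152),("holder",360,302,.02),("trayNear",338,80,.02),("sanderfoot",205,95,0)]: print("S",nm,onz(s,u,v,z).round(3))
# sander top height via bolts two view
def tri(a,b):
    A=[];bb=[]
    M=np.zeros((3,3));c=np.zeros(3)
    for (cm,u,v) in(a,b):
        d=ray(cm,u,v);d/=np.linalg.norm(d);P=np.eye(3)-np.outer(d,d);M+=P;c+=P@cm["xyz"]
    return np.linalg.solve(M,c)
print("bolt",tri((t,548,137),(s,176,33)),tri((t,543,181),(s,220,27)))
print("bolt",tri((t,548,137),(s,220,27)),tri((t,543,181),(s,176,33)))
E
```

```text
jarcap [ 0.624 -0.2    0.152]
squat [ 0.71  -0.318  0.075]
yellow [ 0.753 -0.195  0.152]
spray [ 0.732 -0.009  0.19 ]
holder [0.616 0.213 0.02 ]
pink [0.41  0.255 0.02 ]
wrenchA [0.615 0.027 0.   ]
wrenchB [ 0.472 -0.013  0.   ]
rodA [ 0.625 -0.411  0.   ]
rodB [ 0.355 -0.417  0.   ]
pl1 [0.651 0.404 0.   ]
pl2 [0.508 0.4   0.   ]
sd1 [0.723 0.34  0.   ]
sd2 [0.755 0.174 0.   ]
trayTL [ 0.348 -0.502  0.03 ]
trayBR [ 0.214 -0.592  0.03 ]
sanderR1 [ 0.718 -0.624  0.2  ]
sanderR2 [ 0.601 -0.603  0.2  ]
sL1 [0.679 0.605 0.2  ]
sL2 [0.559 0.585 0.2  ]
mat [0.863 0.479 0.   ]
mat [ 0.34  -0.465  0.   ]
S jarcap [ 0.628 -0.189  0.152]
S holder [0.617 0.216 0.02 ]
S trayNear [ 0.297 -0.457  0.02 ]
S sanderfoot [ 0.689 -0.593  0.   ]
bolt [ 0.71967074 -0.62818662  0.19132705] [ 0.60135892 -0.60822207  0.19051422]
bolt [ 0.6583716  -0.55960817  0.25170545] [ 0.66182    -0.65192732  0.15429845]
```

```bash
for i in 1 2; do :; done; python3 -m creep '[[0,-0.4,0,0,87],[0,-0.8,0,0,87],[0,-1,0,0,87],[0,-1,0,0,87],[0,-1,0,0,87],[0,-1,0,0,87],[0,-1,0,0,87],[0,-1,0,0,87]]'
```

```text
clock: 0.92
tool_pos: [0.2813, 0.7215, 0.1998]
orientation: [-180.0, 0.0, -21.3]
force: [-0.1, 0.7, 1.3]
opening: 0.0869
```

```bash
python3 -m creep '[[0,-0.4,0,0,87],[0,-0.8,0,0,87],[0,-1,0,0,87],[0,-1,0,0,87],[0,-1,0,0,87],[0,-1,0,0,87],[0,-1,0,0,87],[0,-1,0,0,87]]'; python3 -c "
from h import *
o=ctrl.get_obs();print(o['joint_pos'].round(1))"
```

```text
clock: 1.58
tool_pos: [0.3176, 0.8147, 0.2008]
orientation: [-179.9, 0.0, -21.3]
force: [-0.5, -0.5, 0.7]
opening: 0.0869
[ 81.4  40.6  34.5   0.  -83.8 -12.7]
```

```bash
python3 -m creep '[[0,-0.4,0,0,87],[0,-0.8,0,0,87],[0,-1,0,0,87],[0,-1,0,0,87],[0,-1,0,0,87],[0,-1,0,0,87],[0,-1,0,0,87],[0,-1,0,0,87]]'; python3 -c "
from h import *
o=ctrl.get_obs();print(o['joint_pos'].round(1))"
```

```text
clock: 2.25
tool_pos: [0.3541, 0.9079, 0.2035]
orientation: [-179.8, 0.0, -21.3]
force: [0.2, -0.0, 1.1]
opening: 0.0874
[ 80.1  55.4  63.9   0.  -98.3 -11.3]
```

```bash
python3 -m creep '[[0,-0.4,0,0,87],[0,-0.8,0,0,87],[0,-1,0,0,87],[0,-1,0,0,87],[0,-1,0,0,87],[0,-1,0,0,87],[0,-1,0,0,87],[0,-1,0,0,87]]'; python3 -c "
from h import *
o=ctrl.get_obs();print(o['joint_pos'].round(1))"
```

```text
clock: 2.92
tool_pos: [0.3695, 0.9467, 0.178]
orientation: [-177.4, -0.2, -21.3]
force: [-0.4, -0.5, 0.3]
opening: 0.0872
[ 79.8  60.7  71.7   0.7 -98.5 -11. ]
```

```bash
python3 -m creep '[[0,-0.4,0,0,87],[0,-0.8,0,0,87],[0,-1,0,0,87],[0,-1,0,0,87],[0,-1,0,0,87],[0,-1,0,0,87],[0,-1,0,0,87],[0,-1,0,0,87]]'; python3 -c "
from h import *
o=ctrl.get_obs();print(o['joint_pos'].round(1))"
```

```text
clock: 3.58
tool_pos: [0.3794, 0.9712, 0.1532]
orientation: [-175.1, -0.5, -21.3]
force: [-0.1, -0.4, -0.4]
opening: 0.0869
[ 79.8  62.4  71.7   1.4 -94.6 -10.9]
```

```bash
python3 -m creep '[[0,0.4,0,0,87],[0,0.8,0,0,87],[0,1,0,0,87],[0,1,0,0,87],[0,1,0,0,87],[0,1,0,0,87],[0,1,0,0,87],[0,1,0,0,87]]'; python3 -c "
from h import *
o=ctrl.get_obs();print(o['joint_pos'].round(1))"
```

```text
clock: 4.25
tool_pos: [0.3435, 0.8794, 0.1444]
orientation: [-175.1, -0.5, -21.3]
force: [1.6, -0.1, -0.4]
opening: 0.0875
[ 81.   45.7  36.3   1.5 -75.9 -12.7]
```

```bash
python3 - <<'E'
import numpy as np
from scipy.optimize import least_squares
D=[([20.59,.633,-70.135],(.2451,.6284),.198,0),([40.6,34.5,-83.8],(.3176,.8147),.2008,0),([55.4,63.9,-98.3],(.3541,.9079),.2035,0),([60.7,71.7,-98.5],(.3695,.9467),.178,2.6),([62.4,71.7,-94.6],(.3794,.9712),.1532,4.9),([45.7,36.3,-75.9],(.3435,.8794),.1444,4.9)]
def res(p):
    a1,l2,l3,h,d1,L,e=p;o=[]
    for q,xy,z,a in D:
        q2,q3,q5=np.radians(q);psi=q2-q3;r=np.sqrt(xy[0]**2+xy[1]**2-.192**2)
        a=np.pi/2-(psi-q5)
        o+=[a1+l2*np.sin(q2)+l3*np.cos(psi)+h*np.sin(psi)+L*np.sin(a)-r, d1+l2*np.cos(q2)-l3*np.sin(psi)+h*np.cos(psi)-L*np.cos(a)-z]
    return np.array(o+[(d1-.4)*.01,(L-.3)*.01,h*.01,a1*.01])
s=least_squares(res,[.1,.4,.4,0,.4,.3,0]);print(s.x.round(3),res(s.x).round(4))
for q,*_ in D: print(90-(q[0]-q[1]-q[2]))
E
```

```text
[ 0.021  0.585  0.454 -0.011  0.276  0.459  0.   ] [ 0.0016  0.0011 -0.0009  0.0008 -0.0012  0.0014  0.0005  0.001   0.0015
 -0.0017 -0.0016 -0.0026 -0.0012  0.0016 -0.0001  0.0002]
-0.09200000000001296
0.09999999999999432
0.20000000000000284
2.5
4.700000000000017
4.699999999999989
```

```bash
python3 - <<'E'
from h import *
t=cam("top");s=cam("scene")
cv2.imwrite("pics/t1.png",t["img"]);cv2.imwrite("pics/s1.png",s["img"])
T=t["img"];S=s["img"]
f=lambda im,u,v,r:cv2.resize(im[v-r:v+r,u-r:u+r],(390,390),interpolation=cv2.INTER_CUBIC)
cv2.imwrite("pics/c5.png",np.vstack([np.hstack([f(T,244,186,18),f(T,380,182,22)]),np.hstack([f(S,360,300,30),f(S,273,155,30)])])[:, :])
E
python3 -c "
import cv2;a=cv2.imread('pics/c5.png');cv2.imwrite('pics/c5.png',cv2.resize(a,(600,600)))"
```

```text
(no output)
```

View pics/c5.png

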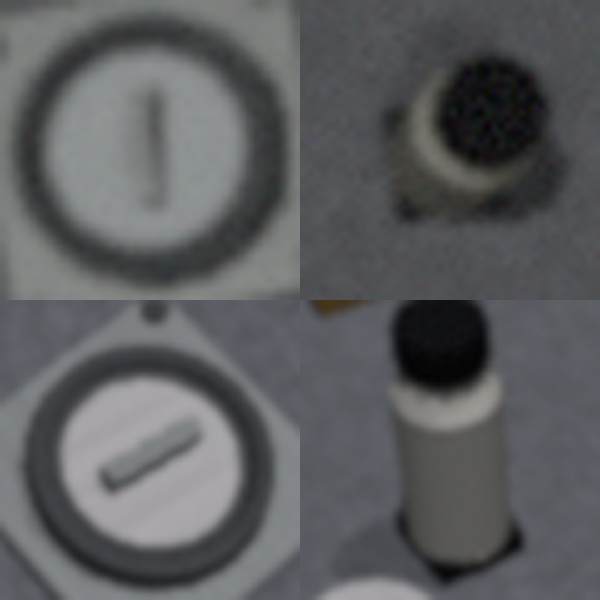

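View pics/s1.png

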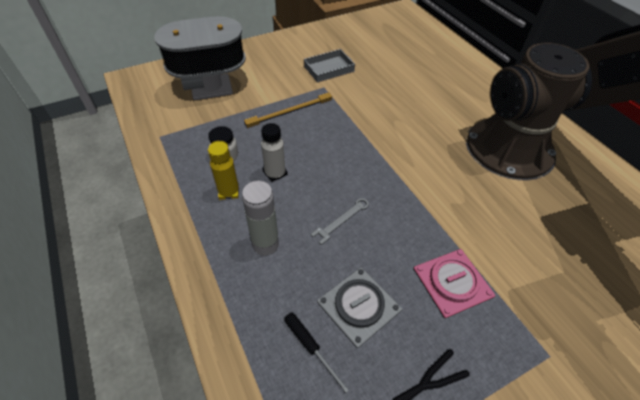

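```bash
python3 - <<'E'
from h import *
t=cam("top");s=cam("scene")
A=lambda p,q:(np.degrees(np.arctan2(*(q-p)[1::-1])).round(1),np.linalg.norm(q-p).round(4))
p,q=onz(s,351,306,.032),onz(s,370,296.4,.032);print("bar",p,q,A(p,q))
a,b,c=[onz(s,*x,.006) for x in((263,171),(272.4,181),(287.4,173))]
print(a,b,c,A(a,b),A(b,c))
S=s["img"]
c=S[158:190,252:300].astype(float); c=np.clip(c*2.5,0,255).astype(np.uint8)
cv2.imwrite("pics/c6.png",cv2.resize(c,(768,512),interpolation=cv2.INTER_CUBIC))
T=t["img"];c=np.clip(T[168:204,362:404].astype(float)*2,0,255).astype(np.uint8)
cv2.imwrite("pics/c7.png",cv2.resize(c,(630,540),interpolation=cv2.INTER_CUBIC))
# holder hole/bolts: dark corner bolts
E
```

```text
bar [0.64057259 0.21902043 0.032     ] [0.59627507 0.21852393 0.032     ] (np.float64(-179.4), np.float64(0.0443))
[ 0.65163341 -0.21509113  0.006     ] [ 0.6433684  -0.17262867  0.006     ] [ 0.59788121 -0.18068251  0.006     ] (np.float64(101.0), np.float64(0.0433)) (np.float64(-170.0), np.float64(0.0462))
```

View pics/c6.png

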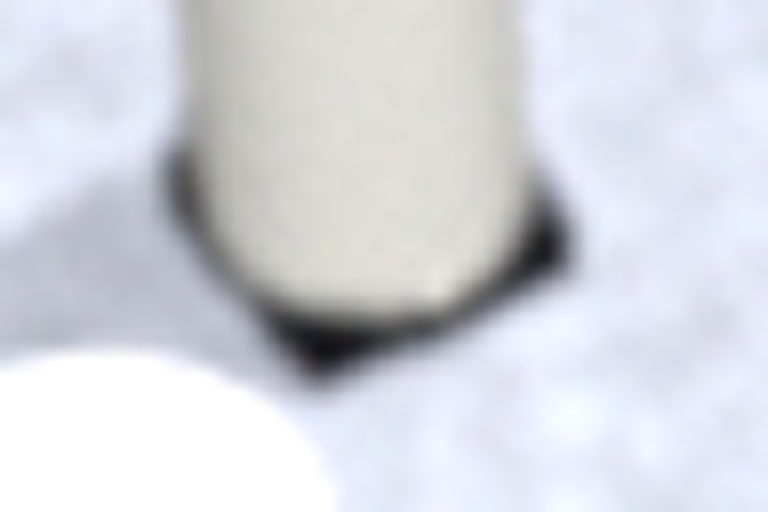

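View pics/c7.png

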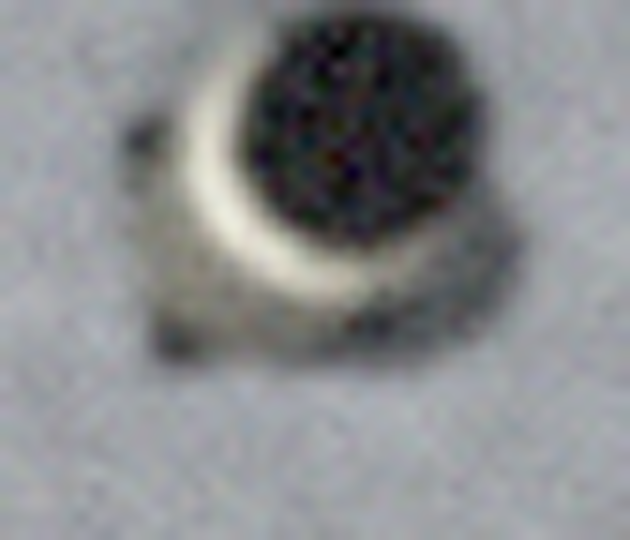

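```bash
python3 - <<'E'
from h import *
imgs=[cam("scene") for _ in range(4)]
S=np.mean([i["img"].astype(float) for i in imgs],0).mean(2);s=imgs[0]
a,b,c=[onz(s,*x,.006) for x in((263,171),(272.4,181),(287.4,173))]
ctr=(a+c)/2;print(ctr)
for nm,p,q in(("AB",a,b),("BC",b,c)):
  for z in(0.001,.004,.007,.010):
    row=[]
    for k in np.linspace(0,1,13):
        P=p+(q-p)*k;P[2]=z;u=px(s,P);row.append(int(cv2.getRectSubPix(S.astype(np.float32),(1,1),tuple(u))[0,0]))
    print(nm,z,row)
np.set_printoptions(linewidth=200)
print(S[162:186,258:292].astype(int))
E
```

```text
[ 0.62475731 -0.19788682  0.006     ]
AB 0.001 [54, 52, 52, 54, 56, 53, 45, 36, 31, 31, 34, 53, 78]
AB 0.004 [46, 47, 50, 51, 53, 54, 47, 37, 25, 20, 22, 33, 60]
AB 0.007 [38, 43, 49, 52, 55, 58, 54, 44, 31, 18, 14, 17, 38]
AB 0.01 [36, 40, 48, 55, 60, 63, 63, 56, 44, 31, 18, 11, 17]
BC 0.001 [78, 75, 75, 71, 64, 59, 58, 60, 61, 60, 59, 59, 71]
BC 0.004 [60, 57, 54, 51, 45, 41, 47, 45, 43, 40, 37, 38, 65]
BC 0.007 [38, 33, 33, 35, 32, 46, 50, 44, 41, 30, 19, 26, 62]
BC 0.01 [17, 18, 26, 35, 49, 64, 69, 61, 50, 34, 19, 23, 64]
[[ 91  92  92  93  89  78  71  73  76  79  82  83  85  86  87  87  88  88  88  88  88  87  87  85  82  81  84  92  95  95  95  95  95  95]
 [ 90  91  92  94  90  78  71  73  75  79  82  83  85  86  87  87  88  88  88  88  88  88  86  85  83  80  83  92  96  96  96  96  95  95]
 [ 89  91  93  95  89  75  68  71  75  79  81  83  85  86  87  87  87  88  88  88  88  87  87  85  83  80  84  93  97  96  94  94  94  94]
 [ 92  93  94  94  86  70  65  70  75  78  81  83  84  86  87  87  88  88  88  88  88  87  87  85  83  80  83  92  97  95  93  92  92  92]
 [ 95  95  9
[... 2068 characters left out ...]
 91]
 [145 143 138 133 127 122 111  97  87  83  78  72  58  42  40  52  65  76  84  88  91  93  94  93  92  92  94  96  97  96  94  94  93  93]
 [161 159 157 156 155 152 142 127 112  99  89  83  76  68  69  77  85  89  91  92  94  96  96  95  93  92  94  98  99  99  98  97  96  94]
 [164 162 162 162 163 164 161 154 143 127 109  96  91  87  89  91  92  93  93  93  95  97  97  95  93  93  95  99 101 102 101  98  97  96]
 [165 164 162 162 162 164 165 164 160 151 133 112  99  95  96  95  94  93  93  94  96  98  97  94  93  94  96  98 100 101 102  99  97  98]
 [165 165 163 162 161 162 163 165 165 162 151 132 110  99  96  95  94  93  94  95  98  98  97  94  93  94  96  97  99 100 100  97  95  97]]
```

```bash
python3 - <<'E'
from h import *
s=cam("scene")
c=np.array([.6248,-.198,0]);y=np.radians(10.5)
ex=np.array([np.cos(y),np.sin(y),0]);ey=np.array([-ex[1],ex[0],0])
th=np.linspace(0,2*np.pi,2000)
rim=np.array([px(s,c+[.027*np.cos(a),.027*np.sin(a),.012]) for a in th])
for nm,n,t in(("AB",ex,ey),("BC",ey,ex)):
    for k in(-20,-12,-7,-3.5,0,3.5,7,12,20):
        P=px(s,c+n*.0245+t*k/1000);P2=px(s,c+n*.0245+t*(k/1000+.001))
        d=(P2-P)/np.linalg.norm(P2-P);nr=np.array([-d[1],d[0]])
        w=(rim-P)@nr;al=abs((rim-P)@d);m=al<.3
        print(nm,k,P.round(1),"thick px",np.abs(w[m]).min().round(2))
E
```

```text
AB -20 [263.2 173.2] thick px 1.7
AB -12 [264.9 175. ] thick px 0.94
AB -7 [265.9 176.1] thick px 0.92
AB -3.5 [266.7 177. ] thick px 1.04
AB 0 [267.4 177.8] thick px 1.31
AB 3.5 [268.1 178.6] thick px 1.72
AB 7 [268.9 179.4] thick px 2.28
AB 12 [270.  180.6] thick px 3.37
AB 20 [271.7 182.5] thick px 6.03
BC -20 [287.  175.7] thick px 3.78
BC -12 [284.5 177.1] thick px 2.4
BC -7 [282.9 178. ] thick px 2.12
BC -3.5 [281.8 178.6] thick px 2.09
BC 0 [280.6 179.2] thick px 2.15
BC 3.5 [279.5 179.8] thick px 2.34
BC 7 [278.4 180.4] thick px 2.66
BC 12 [276.8 181.3] thick px 3.36
BC 20 [274.2 182.7] thick px 5.2
```

```bash
python3 -m creep '[[0,-0.3,-0.3,-0.04,87],[0,-0.6,-0.6,-0.08,87],[0,-1,-1,-0.12,87],[0,-1,-1,-0.16,87],[0,-1,-1,-0.2,87],[0,-1,-1,-0.25,87],[0,-1,-1,-0.25,87],[0,-1,-1,-0.25,87]]'; python3 -c "
from h import *
o=ctrl.get_obs();print(o['joint_pos'].round(1))"
```

```text
clock: 5.37
tool_pos: [0.3686, 0.9456, 0.2427]
orientation: [-176.2, -4.7, 23.8]
force: [0.6, 0.6, -0.3]
opening: 0.0867
[ 80.3  57.2  71.7   1.8 -98.6  34. ]
```

```bash
python3 -m creep '[[0.5,-0.5,0,0,87],[1,-1,0,0,87],[1,-1,0,0,87],[1,-1,0,0,87],[1,-1,0,0,87],[1,-1,0,0,87],[1,-1,0,0,87],[1,-1,0,0,87]]'; python3 -c "
from h import *
o=ctrl.get_obs();print(o['joint_pos'].round(1))"
```

```text
clock: 6.03
tool_pos: [0.3809, 0.9757, 0.2127]
orientation: [-174.5, -6.6, 23.4]
force: [0.4, 0.0, -0.2]
opening: 0.0866
[ 80.2  59.3  71.7   2.5 -94.2  33.8]
```

```bash
python3 -m creep '[[1,-1,-0.4,0.9,87],[1,-1,-0.4,0.9,87],[1,-1,-0.4,0.9,87],[1,-1,-0.4,0.9,87],[1,-1,-0.4,0.9,87],[1,-1,-0.4,0.9,87],[1,-1,-0.4,0.9,87],[1,-1,-0.4,0.9,87]]'; python3 -c "
from h import *
o=ctrl.get_obs();print(o['joint_pos'].round(1));print(R.from_euler('xyz',o['orientation'],degrees=True).as_matrix().round(3))"
```

```text
clock: 6.7
tool_pos: [0.4114, 1.0526, 0.2518]
orientation: [-158.4, 0.1, -34.1]
force: [0.0, 0.4, -0.2]
opening: 0.0871
[ 81.6  59.7  71.7   9.2 -82.4 -25.4]
[[ 0.828 -0.521  0.205]
 [-0.56  -0.77   0.306]
 [-0.002 -0.368 -0.93 ]]
```

```bash
python3 -m creep '[[-0.7,-1,-0.4,-0.9,87],[-0.7,-1,-0.4,-0.9,87],[-0.7,-1,-0.4,-0.9,87],[-0.7,-1,-0.4,-0.9,87],[-0.7,-1,-0.4,-0.9,87],[-0.7,-1,-0.4,-0.9,87],[-0.7,-1,-0.4,-0.9,87],[-0.7,-1,-0.4,-0.9,87]]'; python3 -c "
from h import *
o=ctrl.get_obs();print(o['joint_pos'].round(1));print(R.from_euler('xyz',o['orientation'],degrees=True).as_matrix().round(3))"
```

```text
clock: 7.37
tool_pos: [0.388, 1.133, 0.314]
orientation: [-157.2, -25.2, 19.6]
force: [0.7, 0.3, 0.1]
opening: 0.0871
[ 83.8  58.7  71.7  11.3 -71.4  30.4]
[[ 0.852  0.465  0.24 ]
 [ 0.303 -0.813  0.497]
 [ 0.426 -0.351 -0.834]]
```

```bash
python3 -m creep '[[0.7,-1,-0.4,-0.9,87],[0.7,-1,-0.4,-0.9,87],[0.7,-1,-0.4,-0.9,87],[0.7,-1,-0.4,-0.9,87],[0.7,-1,-0.4,-0.9,87],[0.7,-1,-0.4,-0.9,87],[0.7,-1,-0.4,-0.9,87],[0.7,-1,-0.4,-0.9,87]]'; python3 -c "
from h import *
o=ctrl.get_obs();print(o['joint_pos'].round(1));print(R.from_euler('xyz',o['orientation'],degrees=True).as_matrix().round(3))"
```

```text
clock: 8.03
tool_pos: [0.3843, 1.1902, 0.3996]
orientation: [165.4, -43.7, 88.7]
force: [-0.1, -0.8, -0.5]
opening: 0.0869
[ 84.5  57.2  71.7  13.4 -60.7  86.5]
[[ 0.016  0.964  0.267]
 [ 0.723 -0.196  0.663]
 [ 0.691  0.182 -0.7  ]]
```

```bash
python3 -m creep '[[1,0.1,-0.5,0.9,87],[1,0.1,-0.5,0.9,87],[1,0.1,-0.5,0.9,87],[1,0.1,-0.5,0.9,87],[1,0.1,-0.5,0.9,87],[1,0.1,-0.5,0.9,87],[1,0.1,-0.5,0.9,87],[1,0.1,-0.5,0.9,87]]'; python3 -c "
from h import *
o=ctrl.get_obs();print(o['joint_pos'].round(1));print(R.from_euler('xyz',o['orientation'],degrees=True).as_matrix().round(3))"
```

```text
clock: 8.7
tool_pos: [0.379, 1.213, 0.4965]
orientation: [-136.7, -38.0, 8.2]
force: [0.2, -0.5, -0.2]
opening: 0.087
[ 86.2  55.9  71.7  21.2 -54.6  23.5]
[[ 0.78   0.522  0.345]
 [ 0.113 -0.659  0.743]
 [ 0.615 -0.541 -0.573]]
```

```bash
python3 -m creep '[[0.9,-1,-0.5,-0.9,87],[0.9,-1,-0.5,-0.9,87],[0.9,-1,-0.5,-0.9,87],[0.9,-1,-0.5,-0.9,87],[0.9,-1,-0.5,-0.9,87],[0.9,-1,-0.5,-0.9,87],[0.9,-1,-0.5,-0.9,87],[0.9,-1,-0.5,-0.9,87]]'; python3 -c "
from h import *
o=ctrl.get_obs();print(o['joint_pos'].round(1));print(R.from_euler('xyz',o['orientation'],degrees=True).as_matrix().round(3))"
```

```text
clock: 9.37
tool_pos: [0.3707, 1.2254, 0.6191]
orientation: [149.2, -61.9, 101.8]
force: [0.2, -0.3, -0.2]
opening: 0.0871
[ 86.5  53.   71.7  23.9 -46.3  80.5]
[[-0.096  0.933  0.346]
 [ 0.461 -0.266  0.846]
 [ 0.882  0.241 -0.405]]
```

```bash
python3 -m creep '[[-0.2,0.1,-0.2,0.03,87],[-0.4,0.2,-0.4,0.06,87],[-0.6,0.3,-0.6,0.085,87],[-0.8,0.4,-0.8,0.085,87],[-1,0.5,-1,0.085,87],[-1,0.5,-1,0.085,87],[-1,0.5,-1,0.085,87],[-1,0.5,-1,0.085,87]]'; python3 -c "
from h import *
o=ctrl.get_obs();print(o['joint_pos'].round(1));M=R.from_euler('xyz',o['orientation'],degrees=True).as_matrix();print(M.round(3));print(M.T@(np.array([.59,-.28,.16])-o['tool_pos']))"
```

```text
clock: 10.03
tool_pos: [0.3939, 1.0779, 0.5775]
orientation: [-179.6, -65.7, 67.1]
force: [0.6, -0.3, 0.7]
opening: 0.087
[ 79.4  27.9  11.1  53.9 -13.4  31.7]
[[ 0.16   0.924  0.348]
 [ 0.38  -0.384  0.842]
 [ 0.911 -0.003 -0.412]]
[-0.86451178  0.70299061 -0.90272368]
```

```bash
python3 -m creep '[[0,0.2,0,0,87],[0,0.4,0,0,87],[0,0.6,0,0,87],[0,0.8,0,0,87],[0,1,0,0,87],[0,1,0,0,87],[0,1,0,0,87],[0,1,0,0,87]]'; python3 -c "
from h import *
o=ctrl.get_obs();print(o['joint_pos'].round(1),o['tool_pos'],o['orientation'])"
```

```text
clock: 10.7
tool_pos: [0.4837, 1.0448, 0.5829]
orientation: [-179.3, -66.1, 67.0]
force: [-0.1, 0.7, -0.1]
opening: 0.0871
[ 76.6  28.9  20.9  27.  -17.9  60.2] [0.48374754 1.04480317 0.58291984] [-179.27406733  -66.13965338   66.96878216]
```

```bash
python3 -m creep '[[-0.2,0.2,0,0,87],[-0.4,0.4,0,0,87],[-0.6,0.6,-0.1,0,87],[-0.8,0.8,-0.2,0,87],[-1,1,-0.4,0,87],[-1,1,-0.4,0,87],[-1,1,-0.4,0,87],[-1,1,-0.4,0,87]]'; python3 -c "
from h import *
o=ctrl.get_obs();print(o['joint_pos'].round(1),o['tool_pos'],o['orientation'])"
```

```text
clock: 11.37
tool_pos: [0.5463, 0.935, 0.5068]
orientation: [-179.4, -66.1, 67.1]
force: [-1.3, 0.9, -0.2]
opening: 0.0874
[70.1 22.9  4.6 20.4 -6.  68.5] [0.54634166 0.93504068 0.5068235 ] [-179.39856817  -66.07529489   67.09839417]
```

```bash
python3 -m creep '[[-0.1,0.2,0,0,87],[-0.2,0.4,0.1,0,87],[-0.3,0.6,0.2,0,87],[-0.4,0.8,0.2,0,87],[-0.4,1,0.2,0,87],[-0.4,1,0.2,0,87],[-0.4,1,0.2,0,87],[-0.4,1,0.2,0,87]]'; python3 -c "
from h import *
o=ctrl.get_obs();print(o['joint_pos'].round(1),o['tool_pos'],o['orientation'])"
```

```text
clock: 12.03
tool_pos: [0.6396, 0.8988, 0.4597]
orientation: [-179.4, -66.0, 67.0]
force: [0.2, -0.0, 0.6]
opening: 0.0873
[ 62.3  26.8  19.7 -16.4 -17.7 107.6] [0.63959063 0.89882862 0.45973689] [-179.37314889  -65.96116218   67.04720545]
```

```bash
for k in 1; do python3 -m creep '[[-0.1,0.06,-0.13,0,87],[-0.2,0.12,-0.26,0,87],[-0.3,0.18,-0.39,0,87],[-0.4,0.24,-0.52,0,87],[-0.5,0.3,-0.65,0,87],[-0.6,0.36,-0.78,0,87],[-0.7,0.42,-0.9,0,87],[-0.8,0.45,-1,0,87]]'; done; python3 -m creep '[[-0.1,0.06,-0.13,0,87],[-0.2,0.12,-0.26,0,87],[-0.3,0.18,-0.39,0,87],[-0.4,0.24,-0.52,0,87],[-0.5,0.3,-0.65,0,87],[-0.6,0.36,-0.78,0,87],[-0.7,0.42,-0.9,0,87],[-0.8,0.45,-1,0,87]]'; python3 -c "
from h import *
o=ctrl.get_obs();print(o['joint_pos'].round(1),o['tool_pos'],o['orientation'])"
```

```text
clock: 12.7
tool_pos: [0.633, 0.7661, 0.428]
orientation: [-179.4, -66.0, 67.2]
force: [0.5, 0.0, 0.2]
opening: 0.0867
clock: 13.37
tool_pos: [0.6276, 0.6343, 0.3951]
orientation: [-179.5, -66.0, 67.2]
force: [0.2, 0.4, -0.1]
opening: 0.087
[ 42.   11.8   3.  -55.3 -28.9 152.5] [0.62758248 0.63429278 0.3950806 ] [-179.4903139   -65.96227724   67.1939963 ]
```

```bash
cat > d.py <<'E'
import sys
from h import *
o=ctrl.get_obs();M=R.from_euler('xyz',o['orientation'],degrees=True).as_matrix()
print(o['joint_pos'].round(1),o['tool_pos'].round(4),o['force'].round(1),round(o['opening'],4))
if len(sys.argv)>3:
    t=np.array([float(v) for v in sys.argv[1:4]]);print("d tool/0.1:",(M.T@(t-o['tool_pos'])*10).round(2))
print("y_z,x_z",M[2,1].round(3),M[2,0].round(3),"t",M[:,2].round(3))
E
python3 -m creep '[[-0.1,0.06,-0.13,0.04,87],[-0.2,0.12,-0.26,0.08,87],[-0.3,0.18,-0.39,0.12,87],[-0.4,0.24,-0.52,0.16,87],[-0.5,0.3,-0.65,0.2,87],[-0.6,0.36,-0.78,0.24,87],[-0.7,0.42,-0.9,0.28,87],[-0.8,0.45,-1,0.32,87]]'; python3 d.py .59 -.28 .16
```

```text
clock: 14.03
tool_pos: [0.6219, 0.5025, 0.3621]
orientation: [-117.8, -29.0, -7.9]
force: [-0.1, -0.6, 0.8]
opening: 0.0869
[ 27.    8.   -3.8 -66.6 -40.5 111.8] [0.6219 0.5025 0.3621] [-0.1 -0.6  0.8] 0.0869
d tool/0.1: [-0.32  5.53 -5.9 ]
y_z,x_z -0.773 0.485 t [ 0.346  0.845 -0.408]
```

```bash
python3 -m creep '[[0,0.12,-0.13,0.04,87],[0,0.24,-0.26,0.08,87],[0,0.36,-0.39,0.12,87],[0,0.48,-0.52,0.16,87],[0,0.6,-0.65,0.2,87],[0,0.72,-0.78,0.24,87],[0,0.84,-0.9,0.28,87],[0,0.94,-1,0.32,87]]'; python3 d.py .59 -.28 .16
```

```text
clock: 14.7
tool_pos: [0.6215, 0.3689, 0.3298]
orientation: [-116.4, 22.9, -33.1]
force: [-0.0, -0.2, -0.5]
opening: 0.0871
[ 10.5   7.7  -7.9 -71.2 -54.2  67. ] [0.6215 0.3689 0.3298] [-0.  -0.2 -0.5] 0.0871
d tool/0.1: [ 3.68  2.75 -4.9 ]
y_z,x_z -0.826 -0.389 t [ 0.345  0.845 -0.409]
```

```bash
python3 -m creep '[[0.1,0.08,-0.13,0.04,87],[0.2,0.15,-0.26,0.08,87],[0.3,0.22,-0.39,0.12,87],[0.4,0.3,-0.52,0.16,87],[0.5,0.37,-0.65,0.2,87],[0.6,0.43,-0.78,0.24,87],[0.7,0.5,-0.9,0.28,87],[0.78,0.58,-1,0.32,87]]'; python3 d.py .59 -.28 .16
```

```text
clock: 15.37
tool_pos: [0.6168, 0.2347, 0.2926]
orientation: [-163.8, 64.8, -94.4]
force: [0.1, -0.5, 0.8]
opening: 0.0874
[ -5.6  10.8  -9.4 -71.4 -67.3  20.4] [0.6168 0.2347 0.2926] [ 0.1 -0.5  0.8] 0.0874
d tool/0.1: [ 3.39 -1.27 -3.9 ]
y_z,x_z -0.119 -0.905 t [ 0.345  0.845 -0.409]
```

```bash
python3 - <<'E'
from h import *
for n in("wrist","scene"):
    s=cam(n);cv2.imwrite(f"pics/{n}2.png",s["img"]);print(s["xyz"])
E
```

```text
[0.5501588  0.04624793 0.30135052]
[0.85813626 0.47844319 0.78382891]
```

View pics/scene2.png

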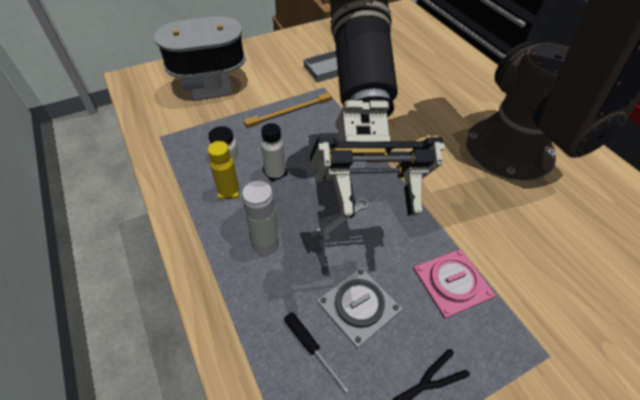

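```bash
python3 d.py .585 -.29 .25; python3 -m creep '[[0.1,0,-0.13,0.02,87],[0.2,0,-0.26,0.042,87],[0.3,0,-0.39,0.042,87],[0.4,0,-0.52,0.042,87],[0.45,-0.1,-0.65,0.042,87],[0.5,-0.2,-0.78,0.042,87],[0.55,-0.25,-0.9,0.042,87],[0.6,-0.3,-1,0.042,87]]'; python3 d.py .585 -.29 .25
```

```text
[ -5.6  10.9  -9.5 -71.4 -67.2  20.5] [0.6168 0.2339 0.2912] [0.1 1.1 0.2] 0.087
d tool/0.1: [ 2.61 -1.36 -4.36]
y_z,x_z -0.119 -0.904 t [ 0.345  0.844 -0.41 ]
clock: 16.13
tool_pos: [0.6092, 0.1152, 0.2835]
orientation: [-179.1, 65.9, -111.3]
force: [0.7, -0.9, -0.6]
opening: 0.0871
[-18.2  14.2  -6.8 -68.6 -78.1  18.3] [0.6092 0.1152 0.2835] [ 0.7 -0.9 -0.6] 0.0871
d tool/0.1: [ 1.88 -1.3  -3.37]
y_z,x_z -0.006 -0.913 t [ 0.345  0.845 -0.408]
```

```bash
python3 -m creep '[[0.1,0,-0.13,0,87],[0.2,-0.1,-0.26,0,87],[0.25,-0.15,-0.39,0,87],[0.3,-0.2,-0.52,0,87],[0.35,-0.25,-0.65,0,87],[0.4,-0.3,-0.78,0,87],[0.5,-0.35,-0.9,0,87],[0.55,-0.38,-1,0,87]]'; python3 -m creep '[[0.1,0,-0.13,0,87],[0.2,-0.1,-0.26,0,87],[0.25,-0.15,-0.39,0,87],[0.3,-0.2,-0.52,0,87],[0.35,-0.25,-0.65,0,87],[0.4,-0.3,-0.78,0,87],[0.5,-0.35,-0.9,0,87],[0.55,-0.38,-1,0,87]]'; python3 -m creep '[[0.1,0,-0.13,0,87],[0.2,-0.1,-0.26,0,87],[0.25,-0.15,-0.39,0,87],[0.3,-0.2,-0.52,0,87],[0.35,-0.25,-0.65,0,87],[0.4,-0.3,-0.78,0,87],[0.5,-0.35,-0.9,0,87],[0.55,-0.38,-1,0,87]]'; python3 d.py .585 -.29 .25;  python3 d.py .5855 -.292 .136
```

```text
clock: 16.8
tool_pos: [0.6014, -0.0062, 0.2733]
orientation: [-179.5, 65.9, -111.7]
force: [0.2, -1.1, -1.4]
opening: 0.0871
clock: 17.47
tool_pos: [0.5937, -0.1259, 0.2639]
orientation: [-179.5, 65.9, -111.7]
force: [-0.1, 0.3, -0.8]
opening: 0.0871
clock: 18.13
tool_pos: [0.5856, -0.2455, 0.2543]
orientation: [-179.6, 66.0, -111.8]
force: [0.3, 0.5, 0.2]
opening: 0.0868
[ -45.4   33.1   17.7  -59.9 -103.7   24.3] [ 0.5856 -0.2455  0.2543] [0.3 0.5 0.2] 0.0868
d tool/0.1: [ 0.21 -0.16 -0.36]
y_z,x_z -0.003 -0.913 t [ 0.346  0.845 -0.407]
[ -45.4   33.1   17.7  -59.9 -103.7   24.3] [ 0.5856 -0.2455  0.2543] [0.3 0.5 0.2] 0.0868
d tool/0.1: [ 1.26 -0.17  0.09]
y_z,x_z -0.003 -0.913 t [ 0.346  0.845 -0.407]
```

```bash
python3 d.py .590 -.282 .136;python3 -m creep '[[0.2,0,0,0,87],[0.4,-0.05,0,0,87],[0.6,-0.08,0.05,0,87],[0.8,-0.1,0.1,0,87],[1,-0.14,0.15,0,87],[1,-0.14,0.19,0,87],[1,-0.14,0.19,0,87],[1,-0.14,0.19,0,87]]';python3 d.py .590 -.282 .136; python3 - <<'E'
from h import *
for n in("wrist","scene"):
    s=cam(n);cv2.imwrite(f"pics/{n}3.png",s["img"]);print(s["xyz"],s["rotation"])
E
```

```text
[ -45.4   33.1   17.7  -59.9 -103.7   24.3] [ 0.5856 -0.2455  0.2543] [0.3 0.5 0.2] 0.0868
d tool/0.1: [ 1.21 -0.17  0.19]
y_z,x_z -0.003 -0.913 t [ 0.346  0.845 -0.407]
clock: 18.8
tool_pos: [0.5907, -0.2708, 0.1568]
orientation: [-179.4, 66.0, -111.6]
force: [0.0, -0.1, 0.1]
opening: 0.0871
[ -46.1   40.7   17.5  -58.1 -100.3   31.6] [ 0.5907 -0.2708  0.1568] [ 0.  -0.1  0.1] 0.0871
d tool/0.1: [ 0.23 -0.03 -0.01]
y_z,x_z -0.004 -0.913 t [ 0.346  0.845 -0.407]
[ 0.51494373 -0.45587671  0.16454868] [-82.15953637   0.28016911 157.87734213]
[0.85813626 0.47844319 0.78382891] [ 37.66672248  -0.97378343 152.77539965]
```

View pics/wrist3.png

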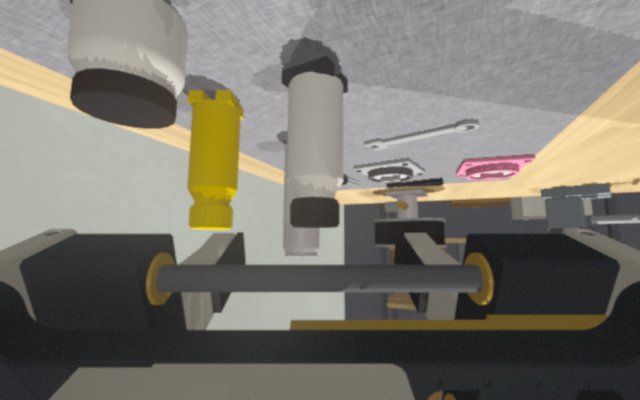

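View pics/scene3.png

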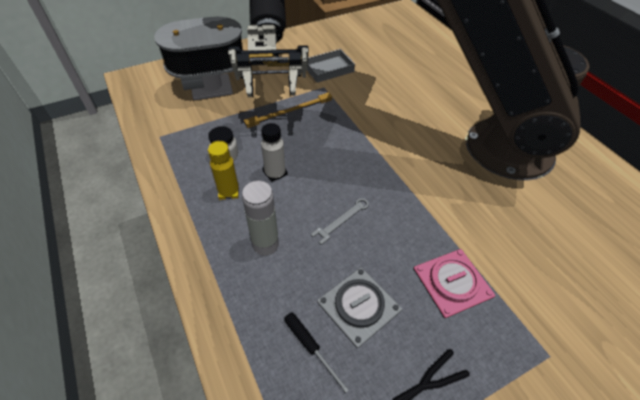

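```bash
python3 - <<'E'
from h import *
a=cv2.imread("pics/wrist3.png")[30:110,180:370]
a=np.clip(a.astype(float)*1.6,0,255).astype(np.uint8)
cv2.imwrite("pics/c8.png",cv2.rotate(cv2.resize(a,(760,320),interpolation=cv2.INTER_CUBIC),cv2.ROTATE_180))
s=cam("wrist")
# body edges at rows
im=s["img"].astype(int)
for v in(100,130,160): print(v,[int(x) for x in im[v,275:360].sum(1)//3])
E
```

```text
100 [170, 171, 171, 169, 169, 170, 170, 172, 171, 170, 172, 174, 172, 161, 143, 137, 139, 141, 144, 144, 147, 147, 148, 150, 151, 150, 151, 152, 152, 153, 154, 154, 155, 155, 155, 155, 156, 155, 157, 157, 155, 157, 155, 156, 155, 154, 155, 155, 153, 156, 155, 156, 154, 152, 152, 150, 150, 150, 152, 152, 148, 147, 146, 145, 145, 143, 140, 141, 155, 168, 171, 171, 171, 168, 167, 168, 167, 166, 168, 170, 171, 170, 168, 167, 165]
130 [172, 175, 175, 173, 176, 174, 170, 167, 157, 139, 134, 131, 132, 132, 136, 141, 143, 144, 145, 147, 148, 150, 152, 152, 152, 153, 153, 155, 154, 153, 157, 155, 156, 156, 156, 159, 158, 156, 157, 157, 158, 157, 157, 158, 159, 156, 157, 156, 155, 155, 155, 155, 155, 155, 154, 153, 151, 153, 150, 150, 148, 146, 146, 144, 143, 140, 142, 138, 149, 164, 168, 168, 169, 169, 168, 168, 168, 168, 170, 172, 170, 172, 173, 171, 172]
160 [171, 173, 172, 172, 172, 169, 170, 169, 167, 158, 144, 130, 132, 136, 137, 144, 144, 145, 149, 149, 150, 152, 152, 153, 153, 153, 154, 156, 156, 155, 156, 155, 157, 157, 159, 159, 160, 160, 161, 162, 163, 163, 163, 161, 163, 163, 163, 163, 162, 160, 155, 155, 154, 154, 153, 152, 152, 151, 149, 150, 149, 148, 145, 143, 143, 140, 140, 141, 154, 168, 171, 172, 173, 172, 172, 173, 171, 170, 169, 170, 169, 170, 171, 170, 169]
```

View pics/c8.png

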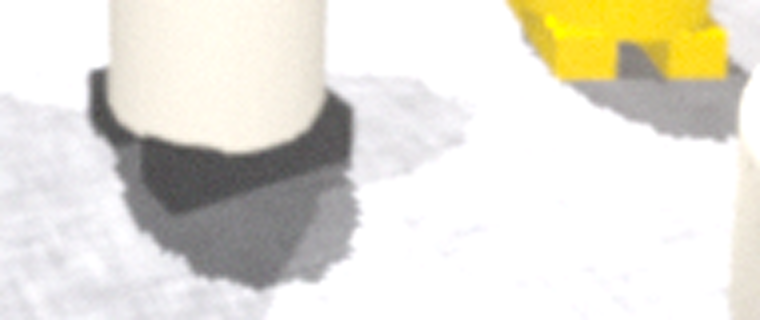

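```bash
python3 - <<'E'
from h import *
s=cam("wrist")
A=onz(s,325.5,57,0);B=onz(s,282.5,68.75,0);print(A,B,np.linalg.norm(B-A),np.degrees(np.arctan2(*(B-A)[1::-1])))
for c in((.625,-.197),(.625,-.19),(.620,-.197)):
    print(c,px(s,[*c,.05]),px(s,[*c,.1]),px(s,[*c,0.03]))
d=ray(s,313.6,130);o=s["xyz"]
for dist in(.26,.27,.28): print((o+d*dist)) 
d=ray(s,313.6,100)
E
```

```text
[ 0.60562564 -0.2215112   0.        ] [ 0.65158268 -0.21932781  0.        ] 0.04600886963606281 2.720033961982604
(0.625, -0.197) [315.87880908 121.96958068] [315.42980849 171.2246307 ] [316.05259482 102.90540727]
(0.625, -0.19) [318.55104987 124.50147708] [318.17431508 172.7410208 ] [318.69696819 105.81715725]
(0.62, -0.197) [320.55319164 121.25061663] [320.21369584 170.81049425] [320.68456572 102.07252018]
[ 0.61422536 -0.22735042  0.07062258]
[ 0.6180379 -0.2185514  0.0669596]
[ 0.62185045 -0.20975238  0.06329663]
```

```bash
python3 d.py .592 -.2835 .136; python3 d.py .6336 -.182 .0873; python3 -m creep '[[0.1,0,0,0,87],[0.23,-0.02,0,0,87],[0.23,-0.02,0.2,0,87],[0.23,-0.02,0.4,0,87],[0.23,-0.02,0.6,0,87],[0.23,-0.02,0.8,0,87],[0.23,-0.02,0.9,0,87],[0.23,-0.02,1,0,87]]'; python3 d.py .6336 -.182 .0873;
```

```text
[ -46.1   40.6   17.5  -58.1 -100.2   31.6] [ 0.5909 -0.2711  0.1578] [-0.2  0.2  0. ] 0.0874
d tool/0.1: [ 0.24 -0.06 -0.01]
y_z,x_z -0.006 -0.913 t [ 0.347  0.844 -0.408]
[ -46.1   40.6   17.5  -58.1 -100.2   31.6] [ 0.5909 -0.2711  0.1578] [-0.2  0.2  0. ] 0.0874
d tool/0.1: [ 0.24 -0.06  1.19]
y_z,x_z -0.006 -0.913 t [ 0.347  0.844 -0.408]
clock: 19.67
tool_pos: [0.6235, -0.1952, 0.0932]
orientation: [-179.6, 66.0, -111.8]
force: [-0.6, -0.9, -0.2]
opening: 0.0867
[-40.5  42.6  11.3 -60.2 -91.9  35.9] [ 0.6235 -0.1952  0.0932] [-0.6 -0.9 -0.2] 0.0867
d tool/0.1: [-0.01 -0.04  0.17]
y_z,x_z -0.003 -0.913 t [ 0.346  0.845 -0.407]
```

Final 17 mm, 4 mm sideways, then close.

```bash
python3 -m creep '[[0,-0.04,0.1,0,87],[0,-0.04,0.17,0,87],[0,-0.04,0.17,0,87],[0,-0.04,0.17,0,40],[0,-0.04,0.17,0,40],[0,-0.04,0.17,0,40],[0,-0.04,0.17,0,40],[0,-0.04,0.17,0,40]]'; python3 d.py; python3 -m creep '[[0,0,0,0,40],[0,0,0,0,40],[0,0,0,0,40],[-0.1,0,0,0,40],[-0.2,0,0,0,40],[-0.3,0,0,0,40],[-0.4,0,0,0,40],[-0.5,0,0,0,40]]'; python3 d.py
```

```text
clock: 20.33
tool_pos: [0.6331, -0.1835, 0.0878]
orientation: [-179.4, 65.9, -111.7]
force: [-0.0, 0.3, -0.5]
opening: 0.0592
[-39.4  42.8  11.  -60.8 -90.7  36. ] [ 0.6331 -0.1835  0.0878] [-0.   0.3 -0.5] 0.0592
y_z,x_z -0.004 -0.913 t [ 0.347  0.845 -0.408]
clock: 21.0
tool_pos: [0.6411, -0.1636, 0.1347]
orientation: [-179.3, 65.9, -111.5]
force: [0.3, -0.1, -2.9]
opening: 0.0511
[-38.   38.8  10.6 -61.6 -91.4  32.2] [ 0.6411 -0.1636  0.1347] [ 0.3 -0.1 -2.9] 0.0511
y_z,x_z -0.005 -0.913 t [ 0.347  0.845 -0.408]
```

```bash
python3 - <<'E'
from h import *
s=cam("scene");cv2.imwrite("pics/s4.png",s["img"]);c=s["img"][60:200,200:370];w=cam("wrist");cv2.imwrite("pics/w4.png",w["img"])
cv2.imwrite("pics/c9.png",cv2.resize(c,(680,560),interpolation=cv2.INTER_CUBIC))
E
```

```text
(no output)
```

View pics/c9.png

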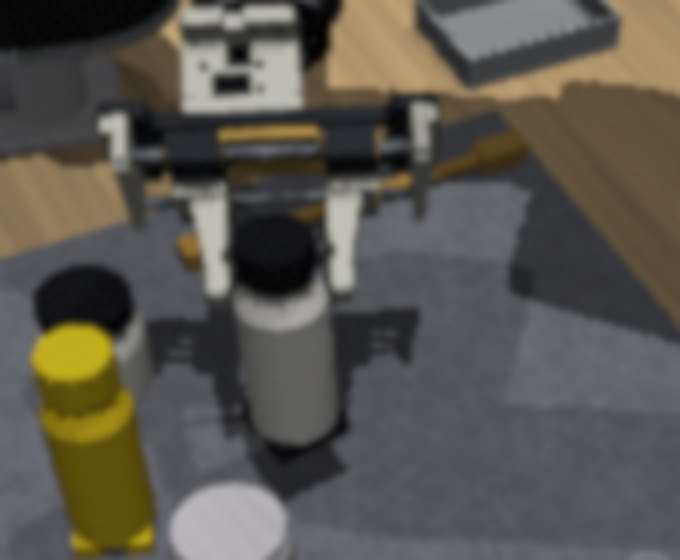

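View pics/w4.png

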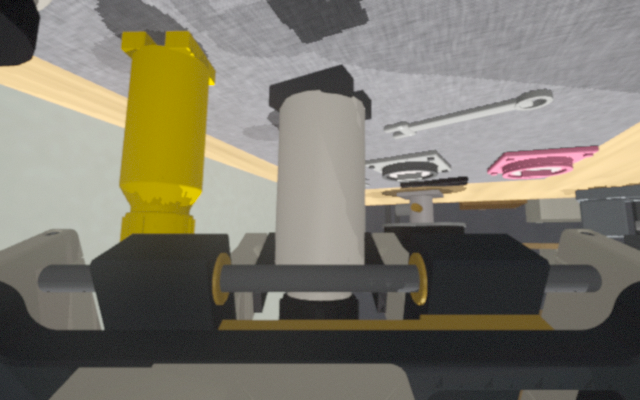

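```bash
python3 -m creep '[[-0.13,0,0,0,40],[-0.26,0,0,0,40],[-0.39,0,0,0,40],[-0.52,0,0,0,40],[-0.65,0,0,0,40],[-0.78,0,0,0.03,40],[-0.9,0,0,0.06,40],[-1,0.1,0,0.1,40]]'; python3 d.py; python3 -m creep '[[-0.13,-0.1,0.1,0.04,40],[-0.26,-0.2,0.2,0.08,40],[-0.39,-0.2,0.3,0.12,40],[-0.52,-0.3,0.4,0.16,40],[-0.65,-0.3,0.5,0.2,40],[-0.78,-0.4,0.5,0.24,40],[-0.9,-0.4,0.5,0.28,40],[-1,-0.5,0.5,0.32,40]]'; python3 d.py
```

```text
clock: 21.77
tool_pos: [0.6478, -0.122, 0.2263]
orientation: [145.6, 60.4, -150.6]
force: [-0.1, -0.0, -2.0]
opening: 0.0512
[-35.2  30.9  10.2 -63.  -92.7   6.2] [ 0.6478 -0.122   0.2263] [-0.1 -0.  -2. ] 0.0512
y_z,x_z 0.279 -0.869 t [ 0.347  0.845 -0.408]
clock: 22.43
tool_pos: [0.7483, -0.0782, 0.2799]
orientation: [114.8, 13.4, 163.9]
force: [-0.2, -0.2, -2.3]
opening: 0.0506
[-28.5  31.8  20.  -65.2 -90.8 -62. ] [ 0.7483 -0.0782  0.2799] [-0.2 -0.2 -2.3] 0.0506
y_z,x_z 0.883 -0.232 t [ 0.346  0.845 -0.407]
```

```bash
python3 d.py .64 .05 .31;
```

```text
[-28.5  31.8  20.  -65.2 -90.8 -62. ] [ 0.7483 -0.0782  0.2799] [-0.2 -0.2 -2.3] 0.0506
d tool/0.1: [1.29 0.95 0.59]
y_z,x_z 0.883 -0.232 t [ 0.346  0.845 -0.407]
```

```bash
python3 -m creep '[[0.1,0.2,0.1,0.04,40],[0.2,0.3,0.2,0.08,40],[0.3,0.4,0.3,0.12,40],[0.4,0.5,0.4,0.16,40],[0.5,0.6,0.4,0.2,40],[0.7,0.7,0.5,0.24,40],[0.8,0.8,0.5,0.28,40],[1,0.9,0.6,0.32,40]]'; python3 d.py .64 .05 .31;
```

```text
clock: 23.1
tool_pos: [0.6676, 0.0396, 0.3103]
orientation: [121.2, -38.1, 137.1]
force: [0.7, 1.8, -1.7]
opening: 0.051
[ -22.7   19.5    4.5  -66.6  -84.2 -118.6] [0.6676 0.0396 0.3103] [ 0.7  1.8 -1.7] 0.051
d tool/0.1: [ 0.21 -0.2  -0.01]
y_z,x_z 0.673 0.617 t [ 0.347  0.844 -0.408]
```

```bash
python3 -m creep '[[0,0,0,0.04,40],[0,0,0,0.08,40],[0,0,0,0.12,40],[0,0,0,0.16,40],[0,0,0,0.2,40],[0,0,0,0.24,40],[0,0,0,0.24,40],[0,0,0,0.24,40]]'; python3 d.py; python3 - <<'E'
from h import *
for n in("top","scene","wrist"):
    s=cam(n);cv2.imwrite(f"pics/{n}5.png",s["img"])
E
python3 -c "
import cv2,numpy as np
a=cv2.imread('pics/top5.png');b=cv2.imread('pics/scene5.png')
cv2.imwrite('pics/c10.png',np.hstack([cv2.resize(a[130:250,230:350],(400,400),interpolation=2),cv2.resize(b[120:300,200:380],(400,400),interpolation=2)]))"
```

```text
clock: 23.77
tool_pos: [0.6675, 0.04, 0.3094]
orientation: [169.5, -65.5, 79.2]
force: [-0.5, -0.6, -3.1]
opening: 0.0511
[ -22.7   19.6    4.4  -66.6  -84.3 -161.2] [0.6675 0.04   0.3094] [-0.5 -0.6 -3.1] 0.0511
y_z,x_z 0.075 0.91 t [ 0.346  0.845 -0.407]
```

View pics/c10.png

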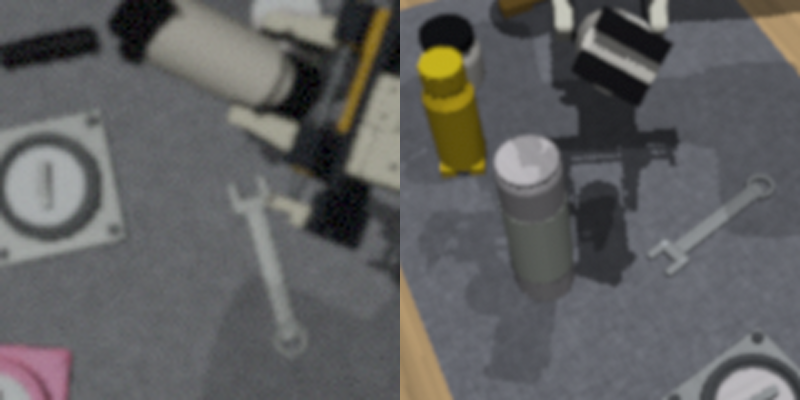

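View pics/wrist5.png

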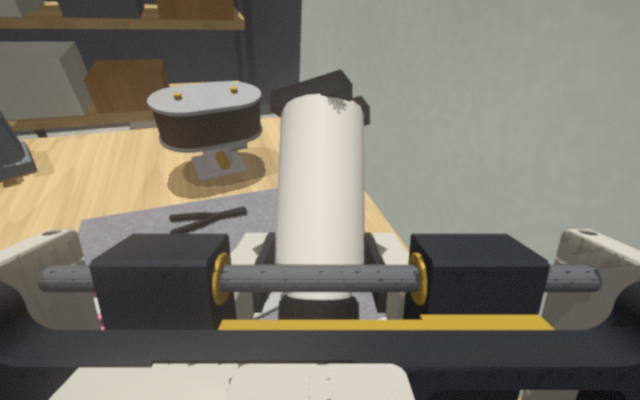

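```bash
python3 -c "
import cv2,numpy as np
b=cv2.imread('pics/scene5.png')[115:175,270:330]
cv2.imwrite('pics/c11.png',cv2.resize(b,(600,600),interpolation=2))"
```

```text
(no output)
```

View pics/c11.png

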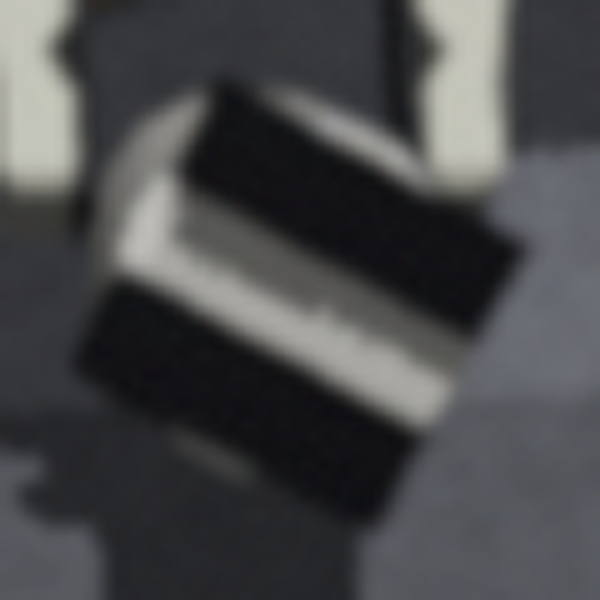

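```bash
python3 - <<'E'
from h import *
s=cam("scene");o=ctrl.get_obs()
Rn=R.from_euler('xyz',o['orientation'],degrees=True).as_matrix()
Rg=R.from_euler('xyz',[-179.4,65.9,-111.7],degrees=True).as_matrix()
Q=Rn@Rg.T   # maps grasp-time world dirs to now
zj=Q@[0,0,1];print("jar z now",zj,"angle",np.degrees(np.arccos(zj[2])))
gp=o['tool_pos']-.019*Rn[:,2]; org=gp-zj*.096
def hit(X,Y):
    d=ray(s,270+X/10-.5+.05,115+Y/10-.5+.05);k=((org-s["xyz"])@zj)/(d@zj);return Q.T@(s["xyz"]+k*d-org)
P=[hit(*p) for p in((228,90),(522,245),(372,520),(82,360))]
for p in P: print((p*1000).round(1))
print("centre",np.mean(P,0)*1000)
for a,b in(((228,90),(522,245)),((82,360),(372,520)),((195,190),(470,335)),((115,285),(420,440))):
    v=hit(*b)-hit(*a);print(np.degrees(np.arctan2(v[1],v[0])),np.linalg.norm(v)*1000)
for a,b in(((228,90),(82,360)),((522,245),(372,520))):
    v=hit(*b)-hit(*a);print("perp",np.degrees(np.arctan2(v[1],v[0])),np.linalg.norm(v)*1000)
E
```

```text
jar z now [-0.21749431 -0.71457766 -0.6648872 ] angle 131.6736722380413
[-21.  -20.9  -0. ]
[ 26.2 -16.1  -0. ]
[20.2 28.5 -0. ]
[-26.9  22.   -0. ]
centre [-3.59871711e-01  3.38049513e+00 -6.28760083e-14]
5.7634921838960596 47.369066702083686
7.76577332876043 47.491787470579666
6.07134047212507 44.43524869651964
5.562631645143163 48.976809398745395
perp 97.83054832239782 43.32240971848816
perp 97.63499079556658 44.97754056870268
```

```bash
python3 - <<'E'
from h import *
L=[cam("scene") for _ in range(8)];s=L[0]
a=np.mean([l["img"].astype(float) for l in L],0);np.save("scmean.npy",a)
T=[cam("top") for _ in range(4)];t=np.mean([l["img"].astype(float) for l in T],0)
c=a[282:322,340:382];c=np.clip((c-60)*1.6,0,255)
d=t[166:206,224:264];d=np.clip((d-60)*1.8,0,255)
print(a[282:322,340:382].min(),a.max())
cv2.imwrite("pics/c12.png",np.hstack([cv2.resize(c,(420,400),interpolation=2),cv2.resize(d,(380,400),interpolation=2)]))
print(ctrl.get_obs()["clock"])
E
```

```text
40.75 197.25
24.5667[ WARN:0@18.333] global loadsave.cpp:1063 imwrite_ Unsupported depth image for selected encoder is fallbacked to CV_8U.
```

View pics/c12.png

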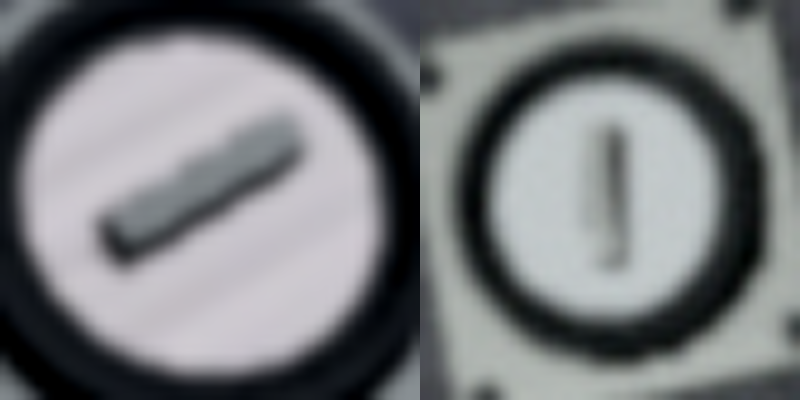

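```bash
python3 - <<'E'
from h import *
s=cam("scene");t=cam("top")
h=lambda X,Y,z=.032:onz(s,340+X/10-.45,282+Y/10-.45,z)
c=[h(*p) for p in((103,212),(285,108),(303,145),(125,248))]
for p in c: print(p.round(4))
print("ctr",np.mean(c,0))
for a,b in((0,1),(3,2)):
    v=c[b]-c[a];print(np.degrees(np.arctan2(v[1],v[0]))%180,np.linalg.norm(v))
v=c[0]-c[3];print(np.degrees(np.arctan2(v[1],v[0])),np.linalg.norm(v))
# seat disc ellipse (inner white): bounds
im=np.load("scmean.npy").mean(2)
m=((im>150)|False).astype(np.uint8)*255
cs,_=cv2.findContours(m[275:330,330:390].copy(),0,1);q=max(cs,key=cv2.contourArea);e=cv2.fitEllipse(cv2.convexHull(q));print(e)
print("seat ctr",onz(s,330+e[0][0],275+e[0][1],.02))
tt=t["img"].mean(2)
# plate corner bolts in top crop (scale10 origin 224,166)
g=lambda X,Y,z=.010:onz(t,224+(X-420)/9.5-.45,166+Y/10-.45,z)
b=[g(432,78),g(740,5),g(795,330),g(485,395)]
print("bolt ctr",np.mean(b,0)); v=b[1]-b[0];print(np.degrees(np.arctan2(v[1],v[0])));v=b[0]-b[3];print(np.degrees(np.arctan2(v[1],v[0])))
E
```

```text
[0.6392 0.2121 0.032 ]
[0.5952 0.2092 0.032 ]
[0.5961 0.2177 0.032 ]
[0.6391 0.2206 0.032 ]
ctr [0.61740047 0.2149027  0.032     ]
3.6912375304978013 0.04411548217482203
3.796977040727427 0.04303339744905414
-89.2587280304102 0.00853261468326903
((29.610458374023438, 27.081724166870117), (32.033058166503906, 35.29261016845703), 112.89391326904297)
seat ctr [0.61736387 0.21545599 0.02      ]
bolt ctr [0.61818502 0.21476497 0.01      ]
-77.38496354799483
10.885569570866322
```

```bash
python3 d.py .624 .2295 .30;  python3 -m creep '[[0.05,-0.02,0.1,0,40],[0.1,-0.06,0.2,0,40],[0.15,-0.1,0.3,0,40],[0.2,-0.15,0.4,0,40],[0.25,-0.2,0.5,0,40],[0.3,-0.25,0.6,0,40],[0.35,-0.3,0.65,0,40],[0.4,-0.35,0.7,0,40]]';python3 d.py .624 .2295 .30; 
```

```text
[ -22.7   19.6    4.4  -66.6  -84.2 -161.4] [0.6678 0.0396 0.3086] [-0.2  0.1 -2.6] 0.0509
d tool/0.1: [ 0.66 -1.08  1.49]
y_z,x_z 0.072 0.91 t [ 0.346  0.845 -0.407]
clock: 25.33
tool_pos: [0.662, 0.1286, 0.3142]
orientation: [170.0, -65.6, 78.7]
force: [0.0, 0.2, -2.2]
opening: 0.051
[ -15.1   15.7   -0.2  -68.3  -77.2 -163.6] [0.662  0.1286 0.3142] [ 0.   0.2 -2.2] 0.051
d tool/0.1: [ 0.25 -0.72  0.78]
y_z,x_z 0.072 0.91 t [ 0.346  0.845 -0.407]
```

```bash
python3 -m creep '[[0.03,-0.1,0.1,0,40],[0.06,-0.2,0.2,0,40],[0.1,-0.3,0.3,0,40],[0.13,-0.4,0.4,0,40],[0.16,-0.5,0.5,0,40],[0.2,-0.6,0.6,0,40],[0.23,-0.65,0.7,-0.03,40],[0.25,-0.7,0.75,-0.07,40]]';python3 d.py .624 .2295 .30;python3 -m creep '[[0,0,0,-0.04,40],[0,0,0,-0.08,40],[0,0,0,-0.12,40],[0,0,0,-0.16,40],[0,0,0,-0.2,40],[0,0,0,-0.24,40],[0,0,0,-0.28,40],[0,0,0,-0.32,40]]';python3 -m creep '[[0,0,0,-0.04,40],[0,0,0,-0.08,40],[0,0,0,-0.12,40],[0,0,0,-0.16,40],[0,0,0,-0.2,40],[0,0,0,-0.24,40],[0,0,0,-0.28,40],[0,0,0,-0.32,40]]';python3 d.py .624 .2295 .25
```

```text
clock: 26.0
tool_pos: [0.6244, 0.227, 0.3011]
orientation: [146.4, -60.7, 105.1]
force: [0.4, 0.4, -1.5]
opening: 0.0507
[  -6.3   11.    -8.1  -71.   -68.2 -150.8] [0.6244 0.227  0.3011] [ 0.4  0.4 -1.5] 0.0507
d tool/0.1: [ 0.   -0.01  0.02]
y_z,x_z 0.271 0.872 t [ 0.346  0.845 -0.407]
clock: 26.67
tool_pos: [0.6247, 0.2259, 0.3011]
orientation: [114.8, -13.9, 151.4]
force: [-0.2, -0.2, -2.5]
opening: 0.0507
clock: 27.33
tool_pos: [0.6247, 0.2259, 0.301]
orientation: [121.0, 37.7, 177.9]
force: [-0.2, 0.5, -2.3]
opening: 0.051
[ -6.4  11.1  -8.  -71.  -68.3 -36. ] [0.6247 0.2259 0.301 ] [-0.2  0.5 -2.3] 0.051
d tool/0.1: [ 0.32 -0.32  0.24]
y_z,x_z 0.679 -0.611 t [ 0.346  0.845 -0.407]
```

```bash
python3 -m creep '[[0,0,0,-0.04,40],[0,0,0,-0.08,40],[0,0,0,-0.12,40],[0,0,0,-0.16,40],[0,0,0,-0.2,40],[0,0,0,-0.24,40],[0,0,0,-0.267,40],[0,0,0,-0.267,40]]';python3 d.py .624 .2295 .20;python3 d.py .624 .2295 .16
```

```text
clock: 28.0
tool_pos: [0.6248, 0.2258, 0.3011]
orientation: [179.9, 66.0, -112.4]
force: [-0.6, -0.3, -2.5]
opening: 0.0508
[ -6.4  11.1  -8.  -71.  -68.3  11.9] [0.6248 0.2258 0.3011] [-0.6 -0.3 -2.5] 0.0508
d tool/0.1: [0.91 0.02 0.44]
y_z,x_z 0.001 -0.913 t [ 0.346  0.845 -0.407]
[ -6.4  11.1  -8.  -71.  -68.3  11.9] [0.6248 0.2258 0.3011] [-0.6 -0.3 -2.5] 0.0508
d tool/0.1: [1.28 0.02 0.6 ]
y_z,x_z 0.001 -0.913 t [ 0.346  0.845 -0.407]
```

```bash
python3 -m creep '[[0.13,0,0.06,0,40],[0.26,0,0.12,0,40],[0.39,0,0.18,0,40],[0.52,0,0.24,0,40],[0.65,0,0.3,0,40],[0.78,0.02,0.38,0,40],[0.9,0.02,0.44,0,40],[1,0.02,0.48,0,40]]';python3 -m creep '[[0.1,0,0.04,0,40],[0.2,0,0.08,0,40],[0.3,0,0.12,0,40],[0.38,0,0.16,0,40],[0.38,0,0.16,0,40],[0.38,0,0.16,0,40],[0.38,0,0.16,0,40],[0.38,0,0.16,0,40]]';python3 d.py .624 .2295 .145; python3 - <<'E'
from h import *
for n in("top","scene","wrist"):
    s=cam(n);cv2.imwrite(f"pics/{n}6.png",s["img"])
a=cv2.imread('pics/top6.png');b=cv2.imread('pics/scene6.png')
cv2.imwrite('pics/c13.png',np.hstack([cv2.resize(a[140:230,200:290],(400,400),interpolation=2),cv2.resize(b[220:340,300:420],(400,400),interpolation=2)]))
E
```

```text
clock: 28.67
tool_pos: [0.6236, 0.2295, 0.189]
orientation: [178.8, 65.9, -113.6]
force: [-0.6, -0.0, -2.9]
opening: 0.051
clock: 29.33
tool_pos: [0.6239, 0.2283, 0.1499]
orientation: [179.5, 66.0, -112.9]
force: [-0.0, 0.1, -2.1]
opening: 0.051
[ -8.7  24.  -14.  -78.  -65.2  32.2] [0.6239 0.2283 0.1499] [-0.   0.1 -2.1] 0.051
d tool/0.1: [0.04 0.   0.03]
y_z,x_z 0.004 -0.913 t [ 0.347  0.845 -0.407]
```

View pics/c13.png

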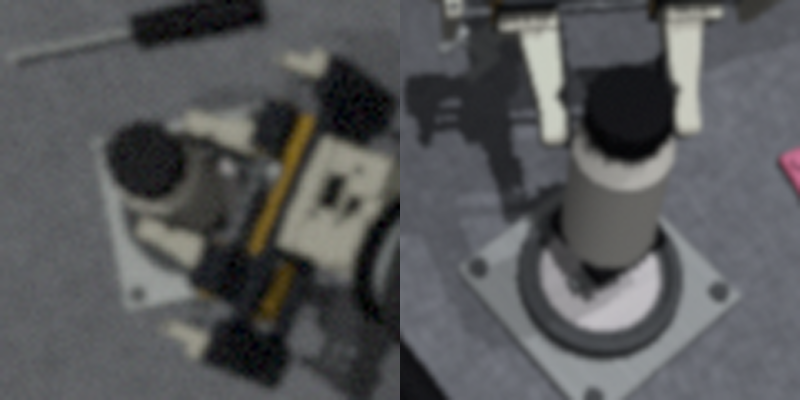

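View pics/wrist6.png

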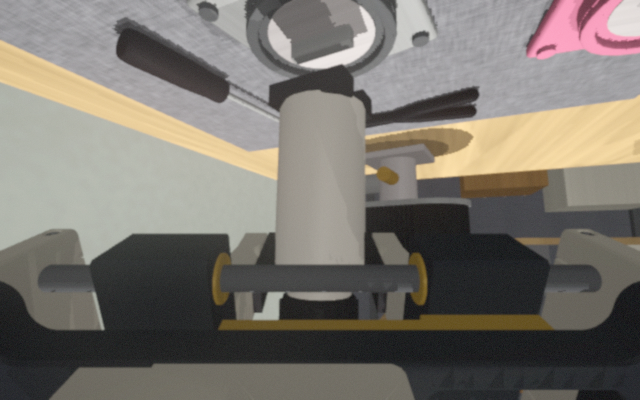

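```bash
python3 - <<'E'
from h import *
t=cam("top");s=cam("scene")
for nm,c in(("top",t),("scene",s)):
    for z in(.062+.152,.062+.126,.062+.012):
        print(nm,z,px(c,[.6174,.215,z]).round(1))
S=s["img"].mean(2);T=t["img"].mean(2)
np.set_printoptions(linewidth=220)
# cap mask scene
m=(S[225:275,345:395]<38).astype(np.uint8);n,l,st,ce=cv2.connectedComponentsWithStats(m);k=1+np.argmax(st[1:,4]);print(st[k],ce[k]+[345,225])
# body edges scene at rows
for v in(265,275,285,292):
    r=S[v,335:395];print(v,[int(x) for x in r])
m=(T[160:195,215:255]<45).astype(np.uint8);n,l,st,ce=cv2.connectedComponentsWithStats(m);k=1+np.argmax(st[1:,4]);print(st[k],ce[k]+[215,160])
E
python3 -c "
import cv2
b=cv2.imread('pics/scene6.png')[240:320,330:400];cv2.imwrite('pics/c14.png',cv2.resize(b,(700,800),interpolation=2)[:600*800//600])
c=cv2.imread('pics/c14.png');cv2.imwrite('pics/c14.png',cv2.resize(c,(525,600)))"
```

```text
top 0.214 [229.8 175.3]
top 0.188 [231.8 176.9]
top 0.074 [239.9 183. ]
scene 0.214 [370.7 252. ]
scene 0.188 [368.9 260. ]
scene 0.074 [362.2 290. ]
[ 10  12  27  31 644] [368.18478261 252.68167702]
265 [89, 93, 94, 93, 93, 95, 95, 95, 91, 88, 87, 88, 88, 88, 84, 79, 86, 110, 122, 118, 104, 92, 87, 78, 63, 43, 23, 11, 8, 6, 7, 6, 8, 9, 8, 8, 7, 7, 10, 10, 16, 37, 82, 131, 157, 163, 154, 130, 111, 105, 106, 108, 108, 107, 105, 107, 109, 107, 106, 107]
275 [51, 59, 78, 95, 99, 94, 88, 86, 86, 79, 67, 55, 53, 58, 62, 64, 65, 69, 71, 74, 76, 79, 84, 93, 103, 115, 128, 138, 144, 149, 152, 157, 162, 166, 169, 168, 166, 162, 157, 150, 136, 121, 109, 101, 100, 102, 105, 106, 107, 109, 112, 111, 110, 109, 108, 110, 111, 110, 110, 110]
285 [77, 93, 98, 88, 74, 62, 54, 47, 41, 33, 22, 12, 15, 36, 57, 68, 71, 74, 76, 79, 81, 85, 86, 88, 90, 91, 93, 94, 96, 96, 97, 98, 99, 100, 100, 101, 100, 101, 100, 101, 100, 101, 109, 121, 119, 109, 103, 104, 106, 107, 107, 107, 107, 104, 103, 103, 107, 108, 106, 105]
292 [137, 119, 90, 71, 65, 61, 49, 34, 32, 43, 56, 63, 62, 51, 47, 60, 72, 78, 81, 83, 85, 87, 89, 91, 92, 93, 95, 97, 98, 98, 98, 100, 99, 100, 99, 101, 100, 100, 100, 96, 83, 54, 26, 19, 40, 68, 98, 129, 146, 147, 136, 122, 111, 107, 107, 109, 108, 107, 104, 103]
[ 10   8  17  17 216] [233.19444444 175.68981481]
```

View pics/c14.png

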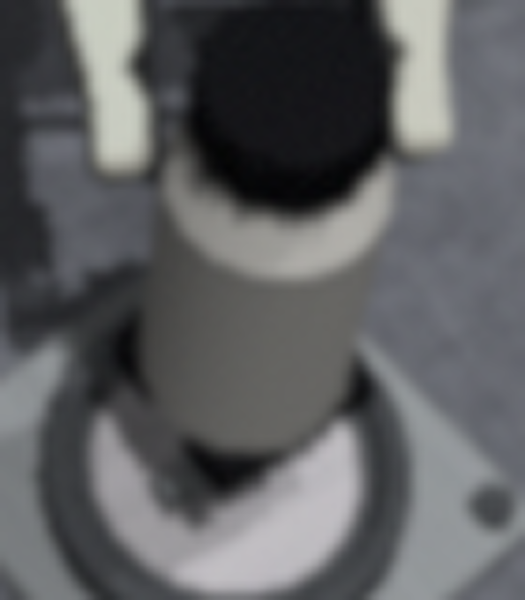

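```bash
python3 - <<'E'
from h import *
a=cv2.imread("pics/wrist6.png")[55:135,250:390]
cv2.imwrite("pics/c15.png",cv2.resize(np.clip(a.astype(float)*1.5,0,255).astype(np.uint8),(770,440),interpolation=2))
s=cam("wrist")
Mx=R.from_euler('z',6.5,degrees=True).as_matrix()
tc=ctrl.get_obs()['tool_pos']; und=tc[2]-.0878
h=np.array([.378,.926,0]);ax=np.array([.926,-.378,0])
for tilt in(-4,-2,0,2,4):
    Rt=R.from_rotvec(-ax*np.radians(tilt)).as_matrix()  # +: cap toward... 
    zc=Rt@[0,0,1]
    g=tc-.019*np.array([.346,.845,-.407])
    o=g+Rt@np.array([0,0,-.0955])
    C=[px(s,o+Rt@Mx@np.array([x,y,0])).round(1) for x,y in((-.025,-.024),(.025,-.024),(-.025,-.007),(-.025,.007),(-.025,.024))]
    C.append(px(s,o+Rt@np.array([0,0,.012])-0).round(1))
    print(tilt,zc.round(3),*C)
E
```

```text
-4 [-0.026 -0.065  0.998] [336.1  65.2] [266.2  89.5] [348.1  80.8] [356.7  91.9] [365.7 103.6] [318.2 113.2]
-2 [-0.013 -0.032  0.999] [336.5  63.3] [265.3  87.1] [348.7  78.6] [357.3  89.4] [366.4 100.8] [318.2 111.1]
0 [0. 0. 1.] [336.8  61.6] [264.3  84.8] [349.2  76.4] [358.   86.9] [367.2  98. ] [318.1 109.1]
2 [0.013 0.032 0.999] [337.2  60. ] [263.3  82.5] [349.8  74.4] [358.6  84.6] [367.9  95.3] [318.1 107.2]
4 [0.026 0.065 0.998] [337.6  58.6] [262.2  80.4] [350.4  72.6] [359.3  82.4] [368.7  92.6] [318.1 105.4]
```

View pics/c15.png

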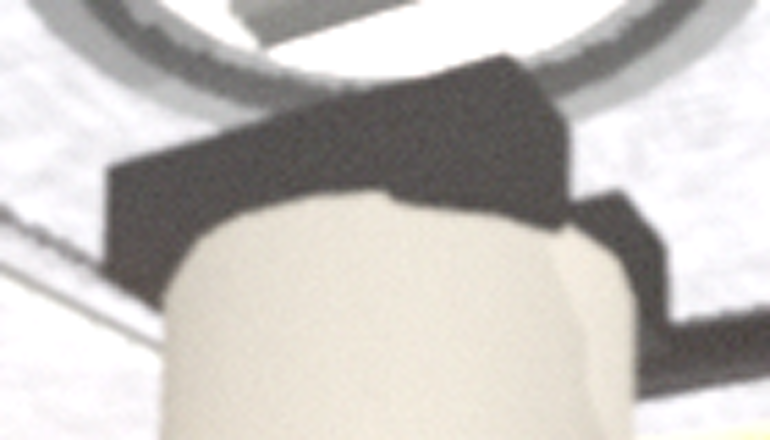

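```bash
python3 - <<'E'
from h import *
from scipy.optimize import least_squares
w=cam("wrist");s=cam("scene");t=cam("top")
obs=[(w,(-.025,-.024,0),(342.2,65)),(w,(.025,-.024,0),(269.6,85.5)),(w,(-.025,-.007,0),(353.3,78.6)),(w,(-.025,.007,0),(363.1,89.5)),(w,(-.025,.024,0),(370.9,99.5)),
(s,(0,0,.152),(368.5,248.6)),(t,(0,0,.152),(233.2,175.9)),(s,(.025,.024,0),(360,304.7))]
def f(p,full=False):
    Rm=R.from_rotvec([p[3],p[4],0])*R.from_euler('z',p[5])
    r=[]
    for c,q,o in obs: r+=list(px(c,p[:3]+Rm.apply(q))-o)
    return np.array(r)
for use in("all","nowrist"):
    g=(lambda p:f(p)) if use=="all" else (lambda p:np.r_[f(p)[10:],(p[3:5])*20,(p[5]-.1)*100])
    r=least_squares(g,[.617,.215,.062,0,0,.1],x_scale=[.01,.01,.01,.1,.1,.1]);print(use,r.x[:3].round(4),np.degrees(r.x[3:]).round(1));print(f(r.x).round(1))
E
```

```text
all [0.6135 0.2108 0.0642] [0.7 1.4 6.9]
[-0.3 -1.5 -1.7 -0.1  0.9  0.2 -0.2  0.1  1.2  1.5  0.6 -0.1 -1.3 -0.6
 -0.4  1.4]
nowrist [0.6097 0.2074 0.0598] [0.3 2.4 5.7]
[  5.7 -13.2   1.  -12.    6.1 -10.1   4.4  -9.3   5.1  -7.1   0.1  -0.1
  -0.    0.1  -0.2   0.1]
```

```bash
python3 d.py .6284 .2328 .122; python3 -m creep '[[0.08,0,0.04,0,40],[0.16,0.01,0.08,0,40],[0.24,0.02,0.13,0,40],[0.27,0.02,0.17,0,40],[0.27,0.02,0.17,0,40],[0.27,0.02,0.17,0,40],[0.27,0.02,0.17,0,40],[0.27,0.02,0.17,0,40]]'; python3 d.py .6284 .2328 .116;python3 d.py .6284 .2328 .107
```

```text
[ -8.7  24.1 -14.  -78.  -65.2  32.2] [0.6235 0.2281 0.1492] [-0.5 -0.2 -2.6] 0.0509
d tool/0.1: [ 0.22 -0.03  0.17]
y_z,x_z 0.004 -0.913 t [ 0.347  0.845 -0.407]
clock: 30.45
tool_pos: [0.6235, 0.2332, 0.1179]
orientation: [179.4, 66.0, -112.9]
force: [0.2, -0.7, -2.3]
opening: 0.051
[ -8.8  27.3 -14.7 -79.8 -64.5  36.5] [0.6235 0.2332 0.1179] [ 0.2 -0.7 -2.3] 0.051
d tool/0.1: [ 0.01 -0.05  0.02]
y_z,x_z 0.004 -0.913 t [ 0.347  0.845 -0.407]
[ -8.8  27.3 -14.7 -79.8 -64.5  36.5] [0.6235 0.2332 0.1179] [ 0.2 -0.7 -2.3] 0.051
d tool/0.1: [ 0.09 -0.05  0.06]
y_z,x_z 0.004 -0.913 t [ 0.347  0.845 -0.407]
```

```bash
python3 -m creep '[[0,-0.03,0,0,40],[0,-0.05,0,0,40],[0.01,-0.05,0.004,0,40],[0.02,-0.05,0.008,0,40],[0.03,-0.05,0.012,0,40],[0.04,-0.05,0.016,0,40],[0.04,-0.05,0.016,0,40],[0.04,-0.05,0.016,0,40]]'; python3 d.py .6284 .2328 .105
```

```text
clock: 31.12
tool_pos: [0.6277, 0.2311, 0.113]
orientation: [179.3, 66.0, -113.0]
force: [0.0, -0.2, -1.6]
opening: 0.0511
[ -9.   28.  -14.3 -79.8 -64.6  36.8] [0.6277 0.2311 0.113 ] [ 0.  -0.2 -1.6] 0.0511
d tool/0.1: [ 0.07 -0.    0.05]
y_z,x_z 0.005 -0.913 t [ 0.346  0.845 -0.407]
```

```bash
python3 -m creep '[[0.01,0,0.004,0,40],[0.02,0,0.008,0,40],[0.03,0,0.012,0,40],[0.03,0,0.012,0,40],[0.03,0,0.012,0,40],[0.03,0,0.012,0,40],[0.03,0,0.012,0,40],[0.03,0,0.012,0,40]]'; python3 d.py; python3 - <<'E'
from h import *
for n in("scene","wrist"):
    s=cam(n);cv2.imwrite(f"pics/{n}7.png",s["img"])
a=cv2.imread('pics/scene7.png')[240:330,320:410];b=cv2.imread('pics/wrist7.png')[0:130,230:410]
cv2.imwrite('pics/c16.png',np.hstack([cv2.resize(a,(350,350),interpolation=2),cv2.resize(b,(450,350),interpolation=2)]))
E
```

```text
clock: 31.78
tool_pos: [0.6277, 0.231, 0.11]
orientation: [179.4, 66.0, -113.0]
force: [0.0, -0.8, -1.7]
opening: 0.0511
[ -9.1  28.4 -14.3 -79.9 -64.6  37.3] [0.6277 0.231  0.11  ] [ 0.  -0.8 -1.7] 0.0511
y_z,x_z 0.004 -0.913 t [ 0.346  0.845 -0.407]
```

View pics/c16.png

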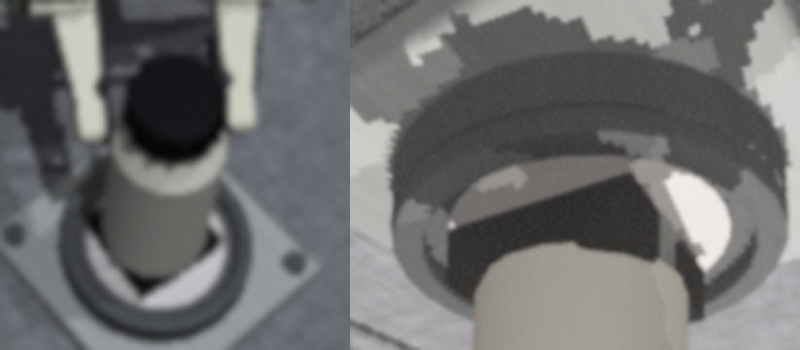

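```bash
python3 -m creep '[[0.005,0,0.002,0,40],[0.01,0,0.004,0,40],[0.015,0,0.006,0,40],[0.02,0,0.008,0,40],[0.025,0,0.01,0,40],[0.025,0,0.01,0,40],[0.025,0,0.01,0,40],[0.025,0,0.01,0,40]]'; python3 d.py
```

```text
clock: 32.55
tool_pos: [0.6277, 0.2312, 0.1079]
orientation: [179.4, 66.0, -112.9]
force: [-1.4, -0.1, 4.0]
opening: 0.0507
[ -9.1  28.6 -14.3 -80.1 -64.6  37.6] [0.6277 0.2312 0.1079] [-1.4 -0.1  4. ] 0.0507
y_z,x_z 0.004 -0.914 t [ 0.346  0.845 -0.406]
```

```bash
python3 - <<'E'
from h import *
s=cam("wrist");cv2.imwrite("pics/wrist8.png",s["img"])
b=cv2.imread('pics/wrist8.png')[0:130,230:410];cv2.imwrite('pics/c17.png',cv2.resize(b,(720,520),interpolation=2))
E
```

```text
(no output)
```

View pics/c17.png

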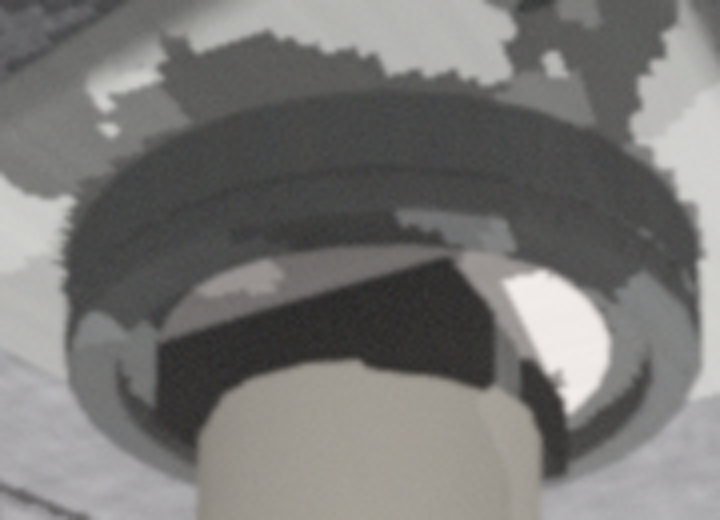

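```bash
python3 -m creep '[[0,0,0,0,56],[0,0,0,0,60],[0,0,0,0,70],[0,0,0,0,80],[0,0,0,0,87],[0,0,0,0,87],[0,0,0,0,87],[0,0,0,0,87]]'; python3 d.py; python3 - <<'E'
from h import *
for n in("scene","wrist"):
    s=cam(n);cv2.imwrite(f"pics/{n}9.png",s["img"])
a=cv2.imread('pics/scene9.png')[230:330,310:410];b=cv2.imread('pics/wrist9.png')
cv2.imwrite('pics/c18.png',np.hstack([cv2.resize(a,(300,350),interpolation=2),cv2.resize(b,(500,350),interpolation=2)]))
E
```

```text
clock: 33.27
tool_pos: [0.6277, 0.2309, 0.1072]
orientation: [179.3, 66.0, -113.0]
force: [-0.7, 0.4, -0.2]
opening: 0.0862
[ -9.1  28.6 -14.3 -80.  -64.5  37.6] [0.6277 0.2309 0.1072] [-0.7  0.4 -0.2] 0.0862
y_z,x_z 0.005 -0.913 t [ 0.346  0.845 -0.407]
```

View pics/c18.png

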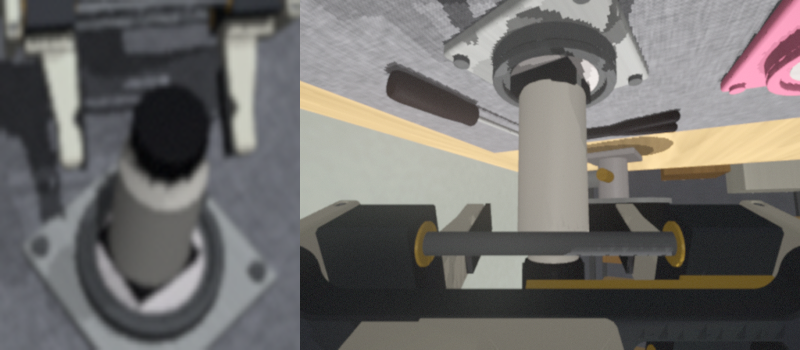

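```bash
python3 -m creep '[[0,0,-0.12,0,87],[0,0,-0.24,0,87],[0,0,-0.36,0,87],[0,0,-0.48,0,87],[0,0,-0.6,0,87],[0,0,-0.75,0,87],[0,0,-0.9,0,87],[0,0,-1,0,87]]'; python3 -m creep '[[0,0,-0.2,0,87],[0,0,-0.4,0,87],[0,0,-0.5,0,87],[0,0,-0.5,0,87],[0,0,-0.5,0,87],[0,0,-0.5,0,87],[0,0,-0.5,0,87],[0,0,-0.5,0,87]]'; python3 d.py; python3 - <<'E'
from h import *
I={}
for n in("scene","top","wrist"):
    s=cam(n);I[n]=s;cv2.imwrite(f"pics/{n}10.png",s["img"])
s,t=I["scene"],I["top"]
for nm,c in(("top",t),("scene",s)):
    print(nm,"pred cap top seated/unseated",px(c,[.6174,.215,.172]).round(1),px(c,[.6174,.215,.184]).round(1))
S=s["img"].mean(2);T=t["img"].mean(2)
for nm,X,(v0,u0) in(("scene",S[240:300,340:400],(240,340)),("top",T[165:195,220:255],(165,220))):
    m=(X<40).astype(np.uint8);n,l,st,ce=cv2.connectedComponentsWithStats(m);k=1+np.argmax(st[1:,4]);print(nm,st[k],ce[k]+[u0,v0])
cv2.imwrite('pics/c19.png',np.hstack([cv2.resize(s["img"][235:335,310:410],(400,400),interpolation=2),cv2.resize(I["wrist"]["img"][0:200,220:420],(400,400),interpolation=2)]))
E
```

```text
clock: 34.03
tool_pos: [0.5926, 0.1445, 0.1489]
orientation: [179.5, 65.9, -112.9]
force: [0.4, -0.3, -0.7]
opening: 0.087
clock: 34.7
tool_pos: [0.5756, 0.1049, 0.168]
orientation: [179.2, 66.0, -113.1]
force: [-0.2, 0.6, -0.4]
opening: 0.0871
[-21.4  22.3 -14.3 -70.8 -75.3  33.6] [0.5756 0.1049 0.168 ] [-0.2  0.6 -0.4] 0.0871
y_z,x_z 0.005 -0.913 t [ 0.346  0.845 -0.407]
top pred cap top seated/unseated [233.1 177.8] [232.2 177.1]
scene pred cap top seated/unseated [367.9 264.7] [368.7 261.2]
scene [ 13  15  26  27 537] [365.90316574 267.75791434]
top [  8   6  16  15 183] [235.27322404 178.09289617]
```

View pics/c19.png

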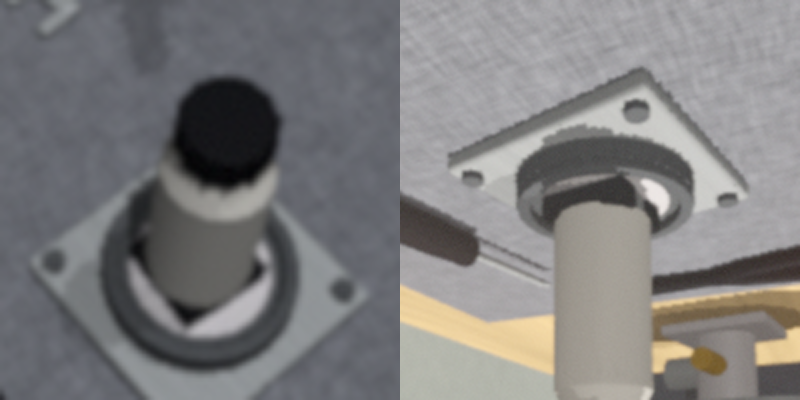

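View pics/scene10.png

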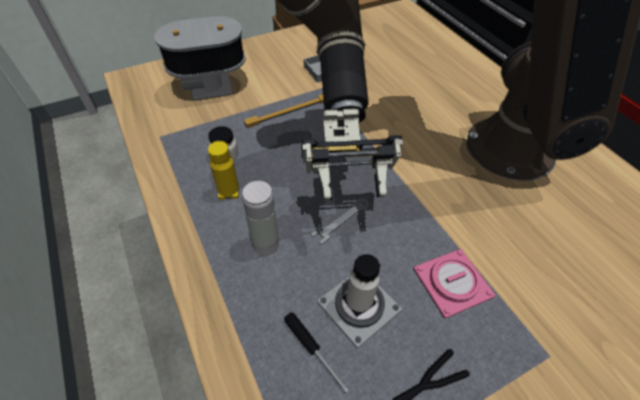

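```bash
python3 -c "
from plant import workorder,ctrl
print(workorder.close_job(),ctrl.get_obs()['clock'])"
```

```text
the job is handed in; nothing more can be done
the job is handed in; nothing more can be done
```

I turned the jar upside down and stood it in the grey holder with its groove over the key bar. The job is handed in, at about 35 s of the 67 s allowed. The simulator gave no verdict.

- **Tilting the tool:** The moves can only turn the tool about its own axis. I pushed the arm against its reach limit until the tool was tilted 66° from straight down, then gripped the upright jar from the side.
- **Upside down:** A half turn put the jar's axis about 132° from upright, so the cap was about 42° below level. I held it there from roughly 23.7 s to 25.9 s, then turned it back.
- **Placing:** Camera measurements put the groove within about 3° of the bar, so the jar needed no further turning to drop over it. It went down without catching and touched the seat with about 6 N.

**Last checks:**
- At contact the tool stood 20 mm higher than when I gripped the jar, which matches the seat height.
- The cap height in the scene picture fits the fully-down position. The bar shows in the gap between the runners.
- The fingers are open and clear of the jar, the wrist force reads near zero, and the other things on the bench look unmoved.

One check disagreed: the cap appeared 3 to 5 mm off the holder's centre in the scene and top pictures. That is inside the 10 mm limit but more than the 2 mm calibration error explains. It could also be a slight lean, but the wrist picture shows the jar upright.

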